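# Load dies under the counterweighted guard

### The arm

A 6-joint arm with a two-finger parallel gripper is mounted at the origin on the work surface. World frame = base frame: x ahead of the robot, y to its left, z up, the work surface at z = 0. Lengths are in m, angles in rad, forces in N, time in s.
With the tool pointing down it reaches from about 0.375 to 0.9 m from the base axis. Payload 3.1 kg.
Tool frame: the origin (TCP) lies on the centre line of the jaws, within the pads' length; the fingertips stand robot.tcp_to_tips ahead of it and the grasp point (between the pads) lies 3 mm ahead of it (robot.tcp_to_tips is the distance from the TCP to the fingertips, in m); z points along the fingers, y is the line along which they close (so a half turn about z gives the same grasp; the last joint's range is limited). The gripper opens to 87 mm and grips with 3 to 60 N. Pads are 19 mm wide; open, the fingers measure 117 mm over their backs; the gripper's body (75 mm by 190 mm) begins 51 mm behind the grasp point.
Start: joints at [-1.379, 0.527, 1.433, -0, 1.181, -0.178], TCP at [0.226, -0.582, 0.245] pointing down, gripper open.
Joint ranges: [-3.08, 3.08], [-0.75, 2.2], [0.22, 2.44], [-1.43, 4.57], [0, 2.65], [-2.85, 2.85]. Speed limits (rad/s): [2.79, 2.79, 3.14, 3.14, 3.14, 3.14].

### API

Orientations are given as a unit quaternion [x, y, z, w].
In Python, from rig import robot gives the robot as it stands. The module is installed in compiled form; this text tells all that it offers.
- The arm moves only by the shell command python3 -m jog 'ROWS' [FORCE]. ROWS is JSON, one flat list of numbers, 5 for each row, row after row: the finger opening in m, from 0 to 0.087, then the shift along the tool's x, y, z in m, then the turn about the tool's z in units of 10 degrees (1.0 is 10 degrees). In form: [claw, x, y, z, roll, claw, x, y, z, roll, ...]. A call has 1 to 20 rows; each row shifts and turns the commanded pose from where the row before left it, along the tool's axes as they then stand; what a row does not reach is not made up. A row lasts 1/8 s, in which the tool goes at most 62.5 mm and 10.7 degrees, less where a joint would pass 70% of its speed; a pose out of reach is approached as far as the arm can. A call with a gripper value outside its range is refused whole. The fingers move at their own pace and stop on an object; FORCE is the grip in N (left out, the last holds). Time passes only in rows, so rows that do not move let the fingers close. It gives the time, the measured TCP pose, the force, the opening and the grip force at its end, in the units of the state.
- robot.get_obs(): the state, without advancing time (a new reading comes with each control period).
- robot.camera(name): name is "side" or "top" or "wrist"; returns the picture (384x512x3 uint8, blue, green, red); there is no depth.
- robot.camera_model(name): a dict with "fx", "fy", "cx", "cy" (pixels), "R" (3x3) and "t" (3): a world point X has camera coordinates R X + t; the wrist camera has in their place "tool_from_camera" (4x4, takes a point from camera to tool coordinates, whose origin is the TCP and whose axes are the flange's). Camera axes: x right, y down, z forward; pixel columns grow to the right and rows downward; lengths in m; the calibration is good to about 2 mm. A picture is of the moment at which its call begins: read the wrist's pose just before it. camera_model takes no time and is no camera call.
- robot.hand_in(): hands the job in; it is judged then, once.
Trained networks look in the newest picture that a camera, given by its name, has taken for a name from the list of things; names that differ only in an ending like _2 or _b are one class to them, and where a whole thing is asked for, a point or a joint stands for the part that bears it (a point fixed in the world has none). Each returns a list of dicts, best first, with "conf" (0 to 1); they miss things now and then, are a little off and sometimes report something else, mostly with a low value. They report only what shows in the picture. A call takes as long as a camera call. They do not tell look-alikes from the thing itself.
- robot.look_for(camera, label): "extent" ([centre column, centre row, width, height] in pixels, round what is visible of it).
- robot.outline_of(camera, label): "region" (384x512 bool, what is visible of it) and "extent" ([centre column, centre row, width, height] in pixels, round what is visible of it).
The state is a dict: "time": time; "q": joint angles; "joint_velocities": joint speeds; "joint_torque": joint torques, N m; "position": TCP position; "tool_rot": TCP orientation; "ft_force": force on the tool from outside, world axes, zero at the start; "moment": the same for the moment, N m; "grip_width": finger opening in m; "grip_force": force on a finger pad.
Only numpy, scipy, OpenCV 4.12 (cv2) and the standard library are available. Lean on these libraries where they do the work, as an engineer would, in place of code of your own. Each camera call takes 0.05 s, during which the arm holds its last target. There are 200 camera calls.

### The job

Put all the loose flanged dies away in the guarded tray. First slacken the guard's lock knob, which has a left-hand thread and so undoes clockwise, until the white mark on the knob points at the white mark on its block; then lift the counterweighted guard past its balance point so that it rests fully open by itself, stand every loose die upright in a bay of its own, swing the guard fully down again and screw the knob back anticlockwise until it is tight. Do not open the guard before the mark is reached, and leave the other things standing where they are.

Things in the scene. Friction and masses are not known exactly. Their poses are not given: they have to be found in the camera images.
- knob (a joint): Black left-hand lock knob on the dark block at the tray's right end; rad, growing clockwise from above (undoing). Stops 0 (tight) and 3.5; starts 0 to 0.3; at 2.6 the white line on the knob points at the white line on the block. Stays where left; turns with 0.1 N m. Grip bar 62 mm long, 14 mm thick, 40 mm high. It draws back a bolt that locks the guard below about 2; do not raise the guard, nor screw back with it open, below that.
- knob_axis (a point): Fixed point on the knob's vertical axis at mid-height of its grip bar, 155 mm above the bench (bar from 132 to 172 mm; below it a round skirt 54 mm across on a block 76 mm square, 120 mm high). Axes are the tray's. At knob angle q the bar lies along this x axis turned by -q about z, its marked end leading.
- guard (a joint): Counterweighted guard, rad: clear panel in a steel frame, 150 by 382 mm, hinged on the tray's far side, dark steel roller as counterweight behind the hinge. 0 down and level (start), 1.75 fully open, just past upright. Balances near 1.0: below it sinks shut, above it swings open to its stop by itself, damped, under 1.5 rad/s. Lifting takes 1 to 3 N at the handle.
- guard_handle (a point): Middle of the guard's black grip rod, 14 mm thick, 140 mm long, parallel to the hinge, 47 mm clear of the guard's front edge (rod centre to edge), held by two 10 mm arms 65 mm either side of the middle. Moves with the guard, radius 190 mm about the hinge; 100 mm above the bench when shut, 287 mm when open.
- guard_hinge (a point): Middle of the hinge line, fixed on the tray, 100 mm above the bench; hinge along its y axis, x points away from the shut guard's handle, z up. At guard angle q the handle is at x = -0.19 cos q, z = 0.19 sin q from here (m). Guard frame 8 mm thick; standing dies clear it by 30 mm.
- die1_center (a point): Loose steel die, standing on its flange: flange 70 mm across, 20 mm high, then a plain barrel 40 mm across up to 58 mm; 0.3 to 0.6 kg; round about its z axis (up when upright). The point is its centre, 29 mm above its underside. Two to four of the four dies are present, starting upright on the bench to the right of the tray and in front of it.
- die2_center (a point): Loose steel die, standing on its flange: flange 70 mm across, 20 mm high, then a plain barrel 40 mm across up to 58 mm; 0.3 to 0.6 kg; round about its z axis (up when upright). The point is its centre, 29 mm above its underside. Two to four of the four dies are present, starting upright on the bench to the right of the tray and in front of it.
- die3_center (a point): Loose steel die, standing on its flange: flange 70 mm across, 20 mm high, then a plain barrel 40 mm across up to 58 mm; 0.3 to 0.6 kg; round about its z axis (up when upright). The point is its centre, 29 mm above its underside. Two to four of the four dies are present, starting upright on the bench to the right of the tray and in front of it.
- die4_center (a point): Loose steel die, standing on its flange: flange 70 mm across, 20 mm high, then a plain barrel 40 mm across up to 58 mm; 0.3 to 0.6 kg; round about its z axis (up when upright). The point is its centre, 29 mm above its underside. Two to four of the four dies are present, starting upright on the bench to the right of the tray and in front of it.
- bay1 (a point): Bay 1 of the tray's four equal open bays in a row (1 right-hand, 4 left-hand, seen from the robot): centre of the bay floor, 6 mm above the bench, z up, x towards the hinge side, y along the row. Bays are 92 mm apart, 86 mm wide, 98 mm deep, parted by ridges 16 mm high inside tray walls 22 mm high (above the bench).
- bay2 (a point): Bay 2 of the tray's four equal open bays in a row (1 right-hand, 4 left-hand, seen from the robot): centre of the bay floor, 6 mm above the bench, z up, x towards the hinge side, y along the row. Bays are 92 mm apart, 86 mm wide, 98 mm deep, parted by ridges 16 mm high inside tray walls 22 mm high (above the bench).
- bay3 (a point): Bay 3 of the tray's four equal open bays in a row (1 right-hand, 4 left-hand, seen from the robot): centre of the bay floor, 6 mm above the bench, z up, x towards the hinge side, y along the row. Bays are 92 mm apart, 86 mm wide, 98 mm deep, parted by ridges 16 mm high inside tray walls 22 mm high (above the bench).
- bay4 (a point): Bay 4 of the tray's four equal open bays in a row (1 right-hand, 4 left-hand, seen from the robot): centre of the bay floor, 6 mm above the bench, z up, x towards the hinge side, y along the row. Bays are 92 mm apart, 86 mm wide, 98 mm deep, parted by ridges 16 mm high inside tray walls 22 mm high (above the bench).
- ring: Bystander, the dark steel ring lying flat, 76 mm across, 22 mm high: leave it where it is. Origin under its centre.
- spanner: Bystander, the steel spanner lying flat, 170 mm long: leave it where it is. Origin under its centre.
- spray: Bystander, the white bottle with a black cap, 60 mm across, 170 mm high: leave it where it is. Origin under its centre.
- punch_a: Bystander, the upright blue punch, 48 mm across, 110 mm high: leave it where it is. Origin under its centre.
- punch_b: Bystander, the upright dark punch, 52 mm across, 130 mm high: leave it where it is. Origin under its centre.
- gauge: Bystander, the wooden box, 90 by 50 by 35 mm: leave it where it is. Origin under its centre.
- cup: Bystander, the open steel cup, 76 mm across, 85 mm high: leave it where it is. Origin under its centre.
There are look-alikes about, which are no part of the job. Leave any red or turquoise look-alike of the part that bears die2_center alone.

How it is judged:
On the way, in this order (a step that is already met when the one before it is completed fails the run):
1. the knob is turned clockwise until its mark lines up, the guard still down (value of joint knob between 2.35 and 2.85 rad and value of joint guard below 0.15 rad), for 0.3 s.
2. the guard rests fully open by itself, let go (value of joint guard above 1.6 rad and distance between guard_handle and the grasp point above 0.06 m and velocity of joint guard below 0.1 rad/s), for 0.5 s.
3. every die stands released in a bay while the guard is open (value of joint guard above 1.6 rad and (horizontal distance between die1_center and bay1 below 0.025 m or horizontal distance between die1_center and bay2 below 0.025 m or horizontal distance between die1_center and bay3 below 0.025 m or horizontal distance between die1_center and bay4 below 0.025 m) and z of die1_center in the frame of bay1 between 0.022 and 0.036 m and angle between each of die1_center, die2_center, die3_center, die4_center's own z axis and vertical below 0.15 rad and distance between each of die1_center, die2_center, die3_center, die4_center and the grasp point above 0.04 m and (horizontal distance between die2_center and bay1 below 0.025 m or horizontal distance between die2_center and bay2 below 0.025 m or horizontal distance between die2_center and bay3 below 0.025 m or horizontal distance between die2_center and bay4 below 0.025 m) and z of die2_center in the frame of bay1 between 0.022 and 0.036 m and (horizontal distance between die3_center and bay1 below 0.025 m or horizontal distance between die3_center and bay2 below 0.025 m or horizontal distance between die3_center and bay3 below 0.025 m or horizontal distance between die3_center and bay4 below 0.025 m) and z of die3_center in the frame of bay1 between 0.022 and 0.036 m and (horizontal distance between die4_center and bay1 below 0.025 m or horizontal distance between die4_center and bay2 below 0.025 m or horizontal distance between die4_center and bay3 below 0.025 m or horizontal distance between die4_center and bay4 below 0.025 m) and z of die4_center in the frame of bay1 between 0.022 and 0.036 m), for 0.3 s.
4. the guard is fully down again over the loaded dies (value of joint guard below 0.06 rad and (horizontal distance between die1_center and bay1 below 0.025 m or horizontal distance between die1_center and bay2 below 0.025 m or horizontal distance between die1_center and bay3 below 0.025 m or horizontal distance between die1_center and bay4 below 0.025 m) and z of die1_center in the frame of bay1 between 0.022 and 0.036 m and angle between each of die1_center, die2_center, die3_center, die4_center's own z axis and vertical below 0.15 rad and distance between each of die1_center, die2_center, die3_center, die4_center and the grasp point above 0.04 m and (horizontal distance between die2_center and bay1 below 0.025 m or horizontal distance between die2_center and bay2 below 0.025 m or horizontal distance between die2_center and bay3 below 0.025 m or horizontal distance between die2_center and bay4 below 0.025 m) and z of die2_center in the frame of bay1 between 0.022 and 0.036 m and (horizontal distance between die3_center and bay1 below 0.025 m or horizontal distance between die3_center and bay2 below 0.025 m or horizontal distance between die3_center and bay3 below 0.025 m or horizontal distance between die3_center and bay4 below 0.025 m) and z of die3_center in the frame of bay1 between 0.022 and 0.036 m and (horizontal distance between die4_center and bay1 below 0.025 m or horizontal distance between die4_center and bay2 below 0.025 m or horizontal distance between die4_center and bay3 below 0.025 m or horizontal distance between die4_center and bay4 below 0.025 m) and z of die4_center in the frame of bay1 between 0.022 and 0.036 m), for 0.3 s.
At the end, for the whole second after the job is handed in: The guard is down (within 0.06 rad) and let go, the knob is screwed back tight (below 0.35 rad), and every die present stands upright (within 0.15 rad) on the floor of a bay, its axis within 25 mm of the bay's centre, one to a bay (all of step 4 and value of joint knob below 0.35 rad and distance between guard_handle and the grasp point above 0.06 m); the robot touches nothing.
It fails at once if the guard is raised (over 0.2 rad) while the knob is far short of its mark (below 1.8 rad) (value of joint guard above 0.2 rad and value of joint knob below 1.8 rad).
It fails at once if one of the other loose things (ring, spanner, bottle, punches, wooden box, cup) is pushed more than 5 cm or knocked over (distance of any of ring, spanner, spray, punch_a, punch_b, gauge, cup from where it was at the start of the episode above 0.05 m or angle between any of ring, spray, punch_a, punch_b, gauge, cup's own z axis and vertical above 0.6 rad).
Of die1, die2, die3, die4 only 2 to 4 are there at a start; the rules pass over those that are not, and their reading is None.
At some moment in a run one of die1, die2, die3, die4 may be knocked a few centimetres aside while the robot is not near it.
Once in a run the grip may slacken for a moment while it holds something.
It also fails if it takes over 210 s, if anything falls off the work surface, if the arm or the gripper's body presses on something with over 40 N, if the wrist force passes 120 N, or if a joint passes its speed limit or range.

## Working session

There is one attempt and no reset: what is moved stays moved. The work goes in short steps, Python scripts to look and compute and a shell command to move; the robot and the scene stay as the last step left them, time stands still between calls to the robot, and variables do not carry over. Pictures are saved under pics/ and viewed, at most 14 in all, crops included, and the job is handed in when it is done.

```bash
mkdir -p pics; cat > h.py <<'E'
import numpy as np, cv2
from rig import robot
from scipy.spatial.transform import Rotation as Ro
def ray(cam,u,v):
    m=robot.camera_model(cam)
    d=np.array([(u-m['cx'])/m['fx'],(v-m['cy'])/m['fy'],1.])
    if 'R' in m:
        R=np.array(m['R']);t=np.array(m['t']); return -R.T@t, R.T@d
    o=robot.get_obs();T=np.array(m['tool_from_camera']);A=Ro.from_quat(o['tool_rot']).as_matrix()
    return A@T[:3,3]+np.array(o['position']), A@T[:3,:3]@d
def at(cam,u,v,z):
    c,d=ray(cam,u,v); return c+d*(z-c[2])/d[2]
def proj(cam,X):
    m=robot.camera_model(cam);X=np.array(X,float)
    if 'R' in m: p=np.array(m['R'])@X+np.array(m['t'])
    else:
        o=robot.get_obs();T=np.array(m['tool_from_camera']);A=Ro.from_quat(o['tool_rot']).as_matrix()
        p=T[:3,:3].T@(A.T@(X-np.array(o['position']))-T[:3,3])
    return np.array([m['fx']*p[0]/p[2]+m['cx'],m['fy']*p[1]/p[2]+m['cy']])
E
python3 - <<'E'
from h import *
np.set_printoptions(precision=3,suppress=True)
o=robot.get_obs();print(o,robot.tcp_to_tips)
for c in ['top','side','wrist']:
    im=robot.camera(c);cv2.imwrite(f'pics/{c}0.png',cv2.resize(im,None,fx=1.5,fy=1.5))
    print(c,robot.camera_model(c))
for c in ['top','side']:
  for l in ['knob','guard','guard_handle','die1_center','bay1','ring','cup']:
    try:
        for r in robot.look_for(c,l)[:5]: print(c,l,round(r['conf'],2),np.round(r['extent'],1))
    except Exception as e: print(c,l,e)
E
```

```text
{'time': 0.0, 'q': array([-1.379,  0.528,  1.434, -0.   ,  1.181, -0.178]), 'joint_velocities': array([-0.001, -0.002,  0.001,  0.   ,  0.001, -0.   ]), 'joint_torque': array([ -0.001, -44.005, -17.659,   0.063,   0.058,  -0.   ]), 'position': array([ 0.226, -0.582,  0.244]), 'tool_rot': array([ 0.983,  0.184, -0.   , -0.001]), 'ft_force': array([ 0.716, -0.492, -0.338]), 'moment': array([-0.022, -0.007,  0.019]), 'grip_force': 0.0, 'grip_width': 0.08685229916596254} 0.022
top {'fx': 351.226832792011, 'fy': 351.226832792011, 'cx': 255.89032018608793, 'cy': 195.07944329183698, 'R': array([[ 0.015, -1.   ,  0.019],
       [-0.991, -0.017, -0.13 ],
       [ 0.13 , -0.017, -0.991]]), 't': array([-0.05 ,  0.508,  1.247])}
side {'fx': 366.84753732559165, 'fy': 366.84753732559165, 'cx': 254.37757946074814, 'cy': 186.64470257002506, 'R': array([[ 0.996, -0.091,  0.009],
       [-0.043, -0.551, -0.833],
       [ 0.081,  0.829, -0.553]]), 't': array([-0.51 ,  0.106,  1.076])}
wrist {'fx': 284.40302596951835, 'fy': 284.40302596951835, 'cx': 255.8968033478289, 'cy': 193.82803014419693, 'tool_fro
[... 322 characters left out ...]
3.9 166.8 122.4  89.6]
top guard_handle 0.51 [215.1 171.9 149.1 102.8]
top die1_center 0.76 [304.2 214.7  15.6  17.4]
top bay1 0.83 [213.9 168.2 146.9  94. ]
top bay1 0.73 [205.3 165.6 118.4  95.2]
top bay1 0.25 [130.  237.1  25.6  17.5]
top ring 0.72 [272.6 144.8  13.9  21.2]
top ring 0.46 [335.1 226.1  16.3  21.2]
top cup 0.73 [383.2 246.6  23.5  19.2]
side knob 0.55 [320.8 190.2  22.5  27.9]
side knob 0.26 [284.  282.8  31.8  34.7]
side guard 0.89 [276.9 159.9 105.2  71.5]
side guard_handle 0.73 [276.8 160.2 106.8  72.1]
side die1_center 0.87 [236.1 261.7  26.5  31. ]
side bay1 0.67 [279.1 185.6 114.3 121.7]
side ring 0.93 [223.6 304.8  34.9  30.5]
side ring 0.47 [227.3 219.2  24.4  27.7]
```

View pics/top0.png

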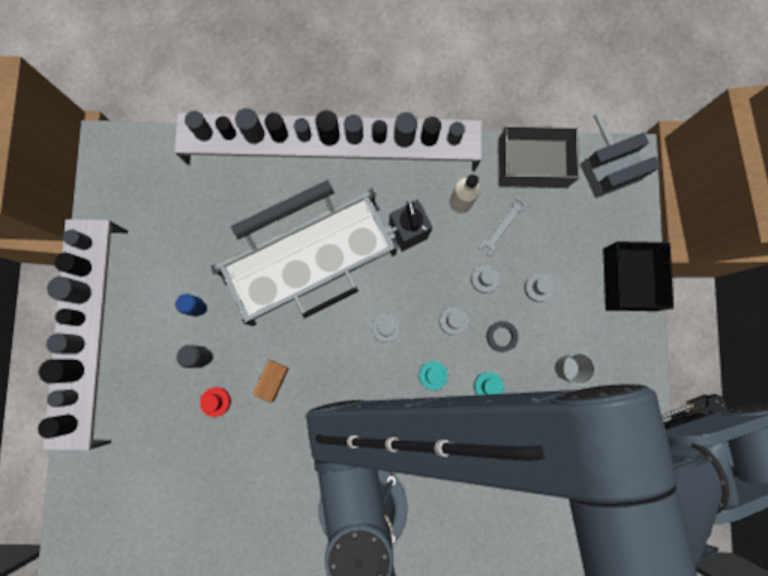

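View pics/side0.png

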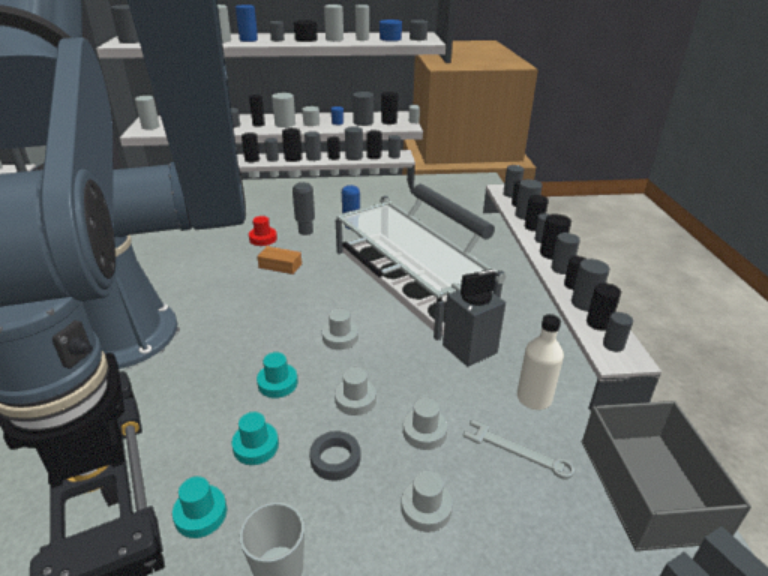

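The top view shows four grey dies at (386,327), (454,320), (486,277) and (540,287), in 1.5x pixels. The turquoise and red ones are look-alikes. The bay discs are at (363,241) to (263,291), the handle rod runs from (303,312) to (356,290), and the knob is near (411,214).

```bash
python3 - <<'E'
from h import *
np.set_printoptions(precision=4,suppress=True)
P=lambda u,v,z:at('top',u/1.5,v/1.5,z)
b=[P(*p,.006) for p in [(363,241),(329,258),(296,274),(263,291)]]
print('bays',b)
h=[P(303,312,.1),P(356,290,.1)];print('handle',h)
y=b[3]-b[0];print('ang',np.degrees(np.arctan2(y[1],y[0])),np.linalg.norm(y))
print('knob',P(411,214,.17), P(409,203,.172),P(413,228,.172))
for p in [(386,328),(454,321),(486,279),(541,288)]: print('die flange',P(*p,.02))
for p in [(386,325),(454,317),(486,274),(540,283)]: print('die top',P(*p,.058))
top=cv2.imread('pics/top0.png');cv2.imwrite('pics/topc.png',cv2.resize(top[160:350,200:560],None,fx=2.2,fy=2.2,interpolation=cv2.INTER_CUBIC))
E
```

```text
bays [array([0.6423, 0.0125, 0.006 ]), array([0.5973, 0.0966, 0.006 ]), array([0.5553, 0.1773, 0.006 ]), array([0.5112, 0.2571, 0.006 ])]
handle [array([0.4521, 0.1439, 0.1   ]), array([0.505, 0.024, 0.1  ])]
ang 118.18936647394388 0.27753647033638296
knob [ 0.6675 -0.0966  0.17  ] [ 0.6919 -0.0918  0.172 ] [ 0.6353 -0.1011  0.172 ]
die flange [ 0.4238 -0.0482  0.02  ]
die flange [ 0.4436 -0.2142  0.02  ]
die flange [ 0.5489 -0.2938  0.02  ]
die flange [ 0.5288 -0.4301  0.02  ]
die top [ 0.4284 -0.0472  0.058 ]
die top [ 0.4501 -0.2085  0.058 ]
die top [ 0.555  -0.2858  0.058 ]
die top [ 0.5354 -0.4159  0.058 ]
```

View pics/topc.png

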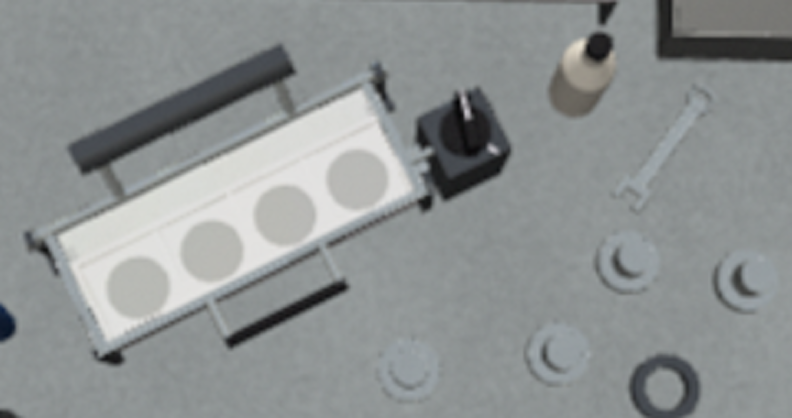

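The crop shows the knob's white line pointing roughly away from the robot, and the block mark at crop (492,150). I'll move over the tray for a close measurement.

```bash
python3 -m jog '[0.087,0.0392,-0.0232,-0.0111,0,0.087,0.0392,-0.0232,-0.0111,0,0.087,0.0392,-0.0232,-0.0111,0,0.087,0.0392,-0.0232,-0.0111,0,0.087,0.0392,-0.0232,-0.0111,0,0.087,0.0392,-0.0232,-0.0111,0,0.087,0.0392,-0.0232,-0.0111,0,0.087,0.0392,-0.0232,-0.0111,0,0.087,0.0392,-0.0232,-0.0111,0,0.087,0.0392,-0.0232,-0.0111,0,0.087,0.0392,-0.0232,-0.0111,0,0.087,0.0392,-0.0232,-0.0111,0,0.087,0.0392,-0.0232,-0.0111,0,0.087,0.0392,-0.0232,-0.0111,0,0.087,0,0,0,0,0.087,0,0,0,0]' 10
python3 - <<'E'
from h import *
im=robot.camera('wrist');cv2.imwrite('pics/w1.png',cv2.resize(im,None,fx=1.5,fy=1.5,interpolation=cv2.INTER_CUBIC))
print(robot.get_obs()['q'])
im=robot.camera('top');cv2.imwrite('pics/top1.png',im)
for l in ['knob','die1_center','guard']:
    for r in robot.look_for('wrist',l)[:6]: print(l,round(r['conf'],2),np.round(r['extent'],1))
E
```

```text
time: 2.85
position: [0.6198, -0.081, 0.3995]
tool_rot: [0.983, 0.185, -0.001, 0.0]
ft_force: [-0.7, -0.3, 0.1]
grip_width: 0.0872
grip_force: 0.0
[-3.09128848e-01  4.01051711e-01  1.21742615e+00 -6.12225272e-04
  1.52449152e+00  8.91577646e-01]
knob 0.6 [280.2 140.6  40.3  48.8]
die1_center 0.81 [288.  245.2  31.3  13.8]
guard 0.57 [125.3 116.9 247.4 201.2]
```

View pics/w1.png

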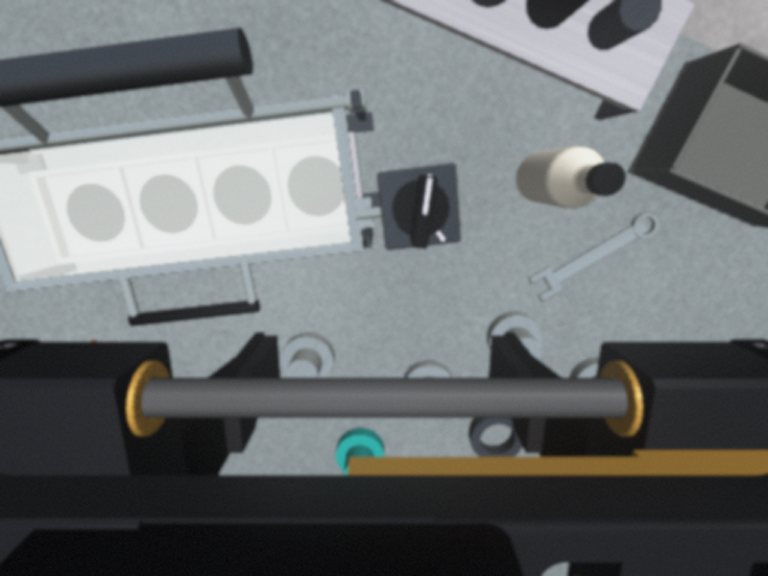

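The wrist view shows bay discs at (94,212) to (318,185), block top corners at (378,170), (457,164), (461,241) and (384,249), handle ends at (129,320) and (259,306), and the knob bar from (430,176) to (421,245).

```bash
python3 - <<'E'
from h import *
np.set_printoptions(precision=4,suppress=True)
P=lambda p,z:at('wrist',p[0]/1.5,p[1]/1.5,z)
b=[P(p,.006) for p in [(318,185),(242,194),(168,203),(94,212)]];print(np.array(b))
ang=lambda a,b:np.degrees(np.arctan2(*(b-a)[1::-1]))
print('bay dir',ang(b[0],b[3]),np.linalg.norm(b[3]-b[0]))
c=np.array([P(p,.12) for p in [(378,170),(457,164),(461,241),(384,249)]]);print(c,c.mean(0))
print('block sides',[ang(c[i],c[(i+1)%4]) for i in range(4)])
h=[P(p,.1) for p in [(259,306),(129,320)]];print('handle',h,ang(*h),np.mean(h,0))
k=[P((430,176),.172),P((421,245),.172)];print('bar',k,ang(k[1],k[0]))
m=P((440,236),.12);print('mark',m,ang(c.mean(0),m))
# long guard edge at z .1
print('white line',ang(P((425,213),.172),P((430,177),.172)))
E
```

```text
[[0.6455 0.0136 0.006 ]
 [0.6019 0.0968 0.006 ]
 [0.5587 0.1787 0.006 ]
 [0.5151 0.2614 0.006 ]]
bay dir 117.74012443881078 0.28005166921651486
[[ 0.6884 -0.0497  0.12  ]
 [ 0.7203 -0.1173  0.12  ]
 [ 0.6548 -0.1504  0.12  ]
 [ 0.6199 -0.0822  0.12  ]] [ 0.6708 -0.0999  0.12  ]
block sides [np.float64(-64.72568025858125), np.float64(-153.167762399342), np.float64(117.09583895303024), np.float64(25.398417844957326)]
handle [array([0.5098, 0.0202, 0.1   ]), array([0.4433, 0.148 , 0.1   ])] 117.4925234047613 [0.4765 0.0841 0.1   ]
bar [array([ 0.6996, -0.0925,  0.172 ]), array([ 0.6433, -0.1077,  0.172 ])] 15.052985876281491
mark [ 0.6519 -0.1291  0.12  ] -123.02618486797597
white line 14.562433365371938
```

The tray frame is consistent: x axis at 27°, handle mid (0.4765,0.084), knob (0.671,-0.100), knob q about 0.2. I'll turn above the knob.

```bash
python3 -m jog '[0.087,0.0408,0.0363,0,0,0.087,0,0,0,-0.966,0.087,0,0,0,-0.966,0.087,0,0,0,-0.966,0.087,0,0,0,-0.966,0.087,0,0,0,-0.966,0.087,0,0,0,-0.966,0.087,0,0,0,-0.966,0.087,0,0,0,-0.966,0.087,0,0,0,-0.966,0.087,0,0,0,-0.966,0.087,0,0,0,-0.966,0.087,0,0,0,-0.966,0.087,0,0,0,-0.966,0.087,0,0,0,-0.966,0.087,0,0,0,-0.966,0.087,0,0,0,-0.966,0.087,0,0,0,-0.966,0.087,0,0,0,-0.966,0.087,0,0,0,0]'
cat > st.py <<'E'
from h import *
import sys
np.set_printoptions(precision=4,suppress=True)
o=robot.get_obs();x=Ro.from_quat(o['tool_rot']).as_matrix()[:,0]
p=np.array(o['position']);yaw=np.arctan2(x[1],x[0])
print('pos',p,'yaw',round(np.degrees(yaw),2),'q',o['q'],'t',round(o['time'],2))
def to(X,Y,Z,Yd=None):
    d=np.array([X,Y])-p[:2];c,s=np.cos(yaw),np.sin(yaw)
    r='' if Yd is None else round(((np.degrees(yaw)-Yd+180)%360-180)/10,3)
    print('tool shift',round(c*d[0]+s*d[1],4),round(s*d[0]-c*d[1],4),round(p[2]-Z,4),'roll',r)
if len(sys.argv)>1: to(*map(float,sys.argv[1:]))
E
python3 st.py 0.671 -0.100 0.162 195
python3 - <<'E'
from h import *
im=robot.camera('wrist')
cv2.imwrite('pics/w2.png',im)
E
```

```text
time: 5.6
position: [0.6712, -0.1007, 0.3999]
tool_rot: [-0.13, 0.992, 0.0, -0.0]
ft_force: [0.3, 0.2, 0.2]
grip_width: 0.0872
grip_force: 0.0
pos [ 0.6712 -0.1007  0.3999] yaw -165.05 q [-0.3132  0.4899  1.0697 -0.      1.5823 -2.1448] t 5.6
tool shift -0.0 0.0007 0.2379 roll -0.005
```

View pics/w2.png

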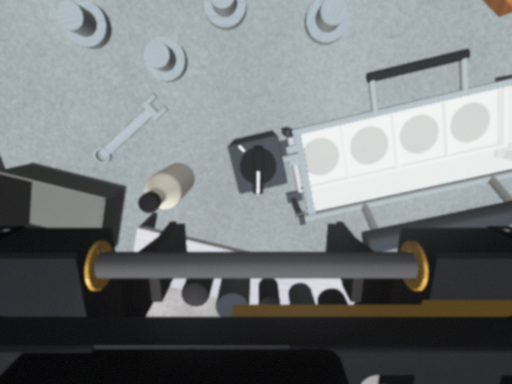

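The bar is vertical at column 257, so it's aligned with the jaws. The block's centre is near (257,163). I'll check the axis and die positions from this view, then descend.

```bash
python3 - <<'E'
from h import *
np.set_printoptions(precision=4,suppress=True)
P=lambda p,z:at('wrist',p[0],p[1],z)
c=np.array([P(p,.12) for p in [(229,144),(273,132),(287,183),(239,193)]]);print(c.mean(0))
print('bar',P((258,150),.172),P((259,193),.172))
for p in [(76,16),(158,53),(222,3),(331,12)]: print('die top',P(p,.058))
for p in [(163,58)]: print('fl',P(p,.02))
b=np.array([P(p,.006) for p in [(321,155),(369,145),(419,134),(470,122)]]);print(b)
h=[P(p,.1) for p in [(369,77),(469,53)]];print('handle',np.mean(h,0))
E
python3 -m jog '[0.087,0,0,0.05,0,0.087,0,0,0.05,0,0.087,0,0,0.05,0,0.087,0,0,0.05,0,0.087,0,0,0.038,0,0.087,0,0,0,0,0.01,0,0,0,0,0.01,0,0,0,0,0.01,0,0,0,0,0.01,0,0,0,0,0.01,0,0,0,0,0.01,0,0,0,0]' 20; python3 st.py
```

```text
[ 0.6687 -0.0999  0.12  ]
bar [ 0.6429 -0.1056  0.172 ] [ 0.698  -0.0895  0.172 ]
die top [ 0.5327 -0.4164  0.058 ]
die top [ 0.5513 -0.2893  0.058 ]
die top [ 0.46   -0.2089  0.058 ]
die top [ 0.4297 -0.0489  0.058 ]
fl [ 0.5528 -0.2933  0.02  ]
[[0.6404 0.0174 0.006 ]
 [0.5999 0.0978 0.006 ]
 [0.5574 0.1796 0.006 ]
 [0.5137 0.2607 0.006 ]]
handle [0.476  0.0872 0.1   ]
time: 7.15
position: [0.6715, -0.0999, 0.162]
tool_rot: [-0.132, 0.991, 0.0, -0.0]
ft_force: [0.3, -0.3, 0.6]
grip_width: 0.0351
grip_force: 0.0
pos [ 0.6715 -0.0999  0.162 ] yaw -164.88 q [-0.312   0.6911  1.359   0.      1.0916 -2.1467] t 7.15
```

```bash
python3 -m jog '[0.01,0,0,0,0,0.01,0,0,0,0,0.01,0,0,0,0,0.01,0,0,0,0,0.01,0,0,0,0]' 20; python3 -m jog '[0.01,0,0,0,0.8,0.01,0,0,0,0.8,0.01,0,0,0,0.8,0.01,0,0,0,0.8,0.01,0,0,0,0.8,0.01,0,0,0,0.8,0.01,0,0,0,0.8,0.01,0,0,0,0.8,0.01,0,0,0,0.8,0.01,0,0,0,0.8,0.01,0,0,0,0.8,0.01,0,0,0,0.8,0.01,0,0,0,0.8,0.01,0,0,0,0.8,0.01,0,0,0,0.8,0.01,0,0,0,0.8,0.01,0,0,0,0.8,0.01,0,0,0,0]'; python3 st.py
python3 - <<'E'
from h import *
im=robot.camera('wrist')
cv2.imwrite('pics/w3.png',im)
E
```

```text
time: 7.78
position: [0.671, -0.0983, 0.1618]
tool_rot: [-0.132, 0.991, 0.001, -0.0]
ft_force: [-1.0, 4.7, 2.0]
grip_width: 0.0137
grip_force: 20.0
time: 10.02
position: [0.6688, -0.1, 0.1617]
tool_rot: [0.87, 0.493, -0.003, -0.002]
ft_force: [-5.8, 1.5, 4.3]
grip_width: 0.0136
grip_force: 20.0
pos [ 0.6688 -0.1     0.1617] yaw 59.12 q [-0.3125  0.6904  1.3614 -0.0023  1.0962  0.2276] t 10.03
```

View pics/w3.png

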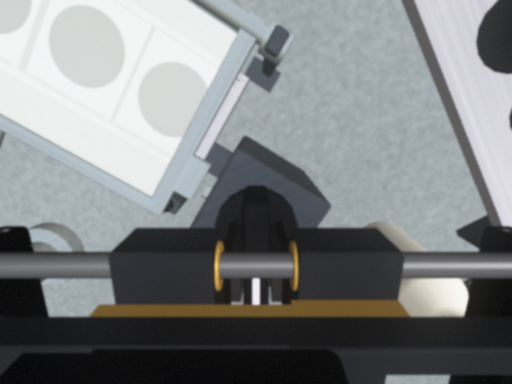

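The bar is at yaw 59°, so q is about 2.58, on the mark. I'll release, rise and go over the handle.

```bash
python3 -m jog '[0.06,0,0,0,0,0.06,0,0,0,0,0.06,0,0,0,0,0.06,0,0,0,0,0.06,0,0,0,0,0.06,0,0,0,0,0.06,0,0,-0.03,0,0.06,0,0,-0.055,0,0.06,0,0,-0.055,0,0.06,0,0,0,0]'; python3 st.py 0.476 0.0855 0.30 117
python3 - <<'E'
from h import *
im=robot.camera('wrist')
cv2.imwrite('pics/w4.png',im)
E
```

```text
time: 11.32
position: [0.6744, -0.1008, 0.3085]
tool_rot: [0.87, 0.493, 0.004, 0.005]
ft_force: [-0.7, -0.1, 0.4]
grip_width: 0.0598
grip_force: 0.0
pos [ 0.6744 -0.1008  0.3085] yaw 59.13 q [-0.3118  0.5461  1.2111  0.      1.3715  0.2269] t 11.32
tool shift 0.0581 -0.2659 0.0085 roll -5.787
```

View pics/w4.png

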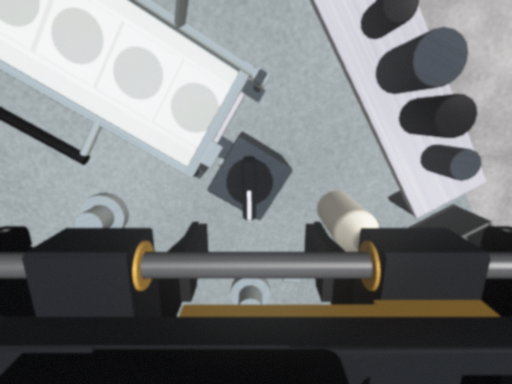

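The knob mark now points down the image at (249,215), which is the block-mark direction. On to the handle.

```bash
python3 -m jog '[0.06,0.0097,-0.0443,0,0,0.06,0.0097,-0.0443,0,0,0.06,0.0097,-0.0443,0,0,0.06,0.0097,-0.0443,0,0,0.06,0.0097,-0.0443,0,0,0.06,0.0097,-0.0443,0,0,0.06,0,0,0,-0.965,0.06,0,0,0,-0.965,0.06,0,0,0,-0.965,0.06,0,0,0,-0.965,0.06,0,0,0,-0.965,0.06,0,0,0,-0.965,0.06,0,0,0,0]'; python3 st.py 0.476 0.0855 0.103 117
python3 - <<'E'
from h import *
im=robot.camera('wrist')
cv2.imwrite('pics/w5.png',im)
E
```

```text
time: 13.0
position: [0.4721, 0.0864, 0.3004]
tool_rot: [0.523, 0.852, -0.001, -0.002]
ft_force: [-0.4, -0.9, -0.4]
grip_width: 0.06
grip_force: 0.0
pos [0.4721 0.0864 0.3004] yaw 116.91 q [-0.0523  0.2618  1.7111 -0.      1.1723 -0.5219] t 13.0
tool shift -0.0026 0.003 0.1974 roll -0.009
```

View pics/w5.png

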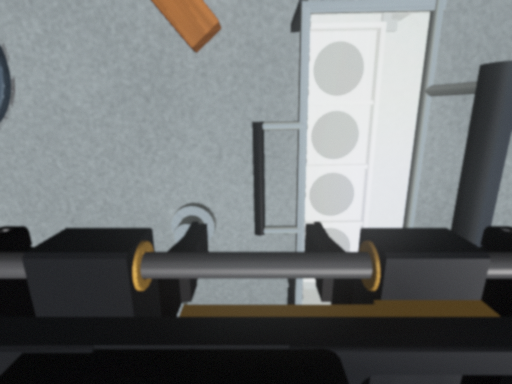

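The rod is at column 259, rows 122–235, vertical in the image.

```bash
python3 - <<'E'
from h import *
h=at('wrist',259,122,.1),at('wrist',259.5,235,.1);print(h,np.mean(h,0))
E
```

```text
(array([0.44640344, 0.14605162, 0.1       ]), array([0.51137634, 0.01980668, 0.1       ])) [0.47888989 0.08292915 0.1       ]
```

```bash
python3 -m jog '[0.06,-0.0042,0.0042,0.05,0,0.06,0,0,0.05,0,0.06,0,0,0.05,0,0.06,0,0,0.047,0,0.06,0,0,0,0,0.008,0,0,0,0,0.008,0,0,0,0,0.008,0,0,0,0,0.008,0,0,0,0,0.008,0,0,0,0,0.008,0,0,0,0,0.008,0,0,0,0,0.008,0,0,0,0]' 12; python3 st.py
python3 - <<'E'
import numpy as np
# rod arc rows at yaw 117: hinge dir = +ty ; up = -tz
qs=np.linspace(0,1.66,15)
x=-.19*np.cos(qs);z=.19*np.sin(qs)
print(np.round(np.c_[np.diff(x),-np.diff(z)],4).tolist())
E
```

```text
time: 14.68
position: [0.4766, 0.0838, 0.105]
tool_rot: [0.522, 0.853, -0.002, -0.002]
ft_force: [-4.6, -5.0, 4.3]
grip_width: 0.0137
grip_force: 12.0
pos [0.4766 0.0838 0.105 ] yaw 117.12 q [-0.0563  0.5766  1.8999 -0.0029  0.67   -0.5274] t 14.68
[[0.0013, -0.0225], [0.004, -0.0222], [0.0066, -0.0215], [0.0091, -0.0206], [0.0115, -0.0194], [0.0137, -0.0179], [0.0157, -0.0162], [0.0175, -0.0142], [0.019, -0.012], [0.0203, -0.0097], [0.0213, -0.0072], [0.022, -0.0046], [0.0224, -0.002], [0.0225, 0.0007]]
```

```bash
python3 -m jog '[0.008,0,0.0013,-0.0225,0,0.008,0,0.004,-0.0222,0,0.008,0,0.0066,-0.0215,0,0.008,0,0.0091,-0.0206,0,0.008,0,0.0115,-0.0194,0,0.008,0,0.0137,-0.0179,0,0.008,0,0.0157,-0.0162,0,0.008,0,0.0175,-0.0142,0,0.008,0,0,0,0]'; python3 st.py
```

```text
time: 15.8
position: [0.5467, 0.1199, 0.262]
tool_rot: [0.522, 0.853, -0.003, -0.002]
ft_force: [-9.4, -4.3, 15.2]
grip_width: 0.0134
grip_force: 12.0
pos [0.5467 0.1199 0.262 ] yaw 117.1 q [ 0.0176  0.4215  1.5736 -0.0031  1.1528 -0.4542] t 15.8
```

```bash
python3 -m jog '[0.008,0,0.019,-0.012,0,0.008,0,0.0203,-0.0097,0,0.008,0,0.0213,-0.0072,0,0.008,0,0.022,-0.0046,0,0.008,0,0.0224,-0.002,0,0.008,0,0.0225,0.0007,0,0.008,0,0,0,0]'; python3 st.py
```

```text
time: 16.68
position: [0.6637, 0.1805, 0.2939]
tool_rot: [0.522, 0.853, 0.001, -0.001]
ft_force: [-0.8, 3.6, 1.6]
grip_width: 0.0137
grip_force: 12.0
pos [0.6637 0.1805 0.2939] yaw 117.1 q [ 0.1023  0.5718  1.2037  0.0028  1.3658 -0.3712] t 16.68
```

```bash
python3 -m jog '[0.065,0,0,0,0,0.065,0,0,0,0,0.065,0,0,0,0,0.065,0,0,0,0,0.065,0,0,0,0,0.065,0,0,0,0,0.065,0,0,-0.03,0,0.065,0,0,-0.05,0,0.065,0,0,-0.03,0]'; python3 st.py 0.58 -0.25 0.38 207
python3 - <<'E'
from h import *
im=robot.camera('side')
cv2.imwrite('pics/s5.png',im)
for l in ['die1_center']:
  for r in robot.look_for('side',l)[:8]: print(l,round(r['conf'],2),np.round(r['extent'],1))
E
```

```text
time: 17.8
position: [0.6637, 0.1786, 0.4072]
tool_rot: [0.522, 0.853, 0.001, 0.001]
ft_force: [-0.1, 0.2, 0.6]
grip_width: 0.065
grip_force: 0.0
pos [0.6637 0.1786 0.4072] yaw 117.03 q [ 0.1007  0.4996  1.0345 -0.0001  1.6039 -0.371 ] t 17.8
tool shift -0.3438 -0.2694 0.0272 roll -8.997
die1_center 0.6 [238.2 261.9  30.2  34.9]
```

View pics/s5.png

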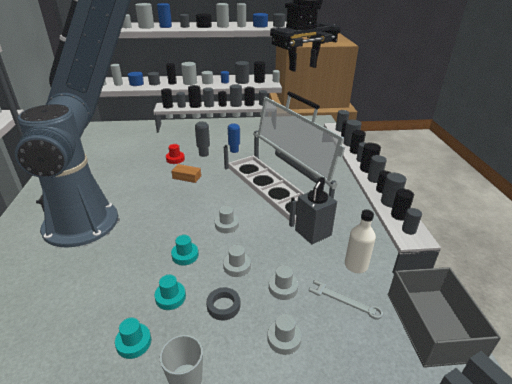

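The guard rests open. The dies appear unmoved, with tops at (226,211), (236,253), (284,274) and (286,324). I'll move over them.

```bash
python3 -m jog '[0.065,-0.043,-0.0337,0,0,0.065,-0.043,-0.0337,0,0,0.065,-0.043,-0.0337,0,0,0.065,-0.043,-0.0337,0,0,0.065,-0.043,-0.0337,0,0,0.065,-0.043,-0.0337,0,0,0.065,-0.043,-0.0337,0,0,0.065,-0.043,-0.0337,0,0,0.065,0,0,0,-1,0.065,0,0,0,-1,0.065,0,0,0,-1,0.065,0,0,0,-1,0.065,0,0,0,-1,0.065,0,0,0,-1,0.065,0,0,0,-1,0.065,0,0,0,-1,0.065,0,0,0,-1,0.065,0,0,0,0]'; python3 st.py
python3 - <<'E'
from h import *
im=robot.camera('wrist')
cv2.imwrite('pics/w6.png',im)
for p in [(226,210),(236,252),(284,272),(286,322)]: print('side top',at('side',*p,.058))
for r in robot.look_for('wrist','die1_center')[:8]: print(round(r['conf'],2),np.round(r['extent'],1))
E
```

```text
time: 20.15
position: [0.5788, -0.25, 0.4027]
tool_rot: [-0.233, 0.973, 0.001, -0.001]
ft_force: [0.6, 0.4, 0.4]
grip_width: 0.0651
grip_force: 0.0
pos [ 0.5788 -0.25    0.4027] yaw -153.09 q [-0.5847  0.4092  1.1962 -0.0001  1.5391 -2.6252] t 20.15
side top [ 0.42609367 -0.04923049  0.058     ]
side top [ 0.44585338 -0.22074427  0.058     ]
side top [ 0.55251112 -0.29532943  0.058     ]
side top [ 0.5353416  -0.42794395  0.058     ]
0.86 [308.9  98.2  43.8  41.3]
```

View pics/w6.png

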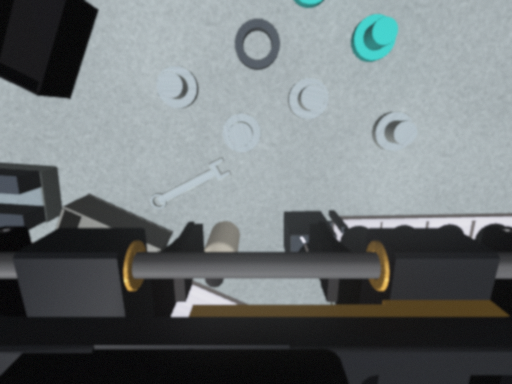

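Dies in the wrist image: flange centres (177,88), (241,133), (309,98) and (396,131).

```bash
python3 - <<'E'
from h import *
np.set_printoptions(precision=4,suppress=True)
im=robot.camera('wrist')
for f,t in [((177.5,88.5),(178,85)),((241,133),(241,132)),((309,98.5),(315,97)),((396,131),(404,132))]:
    print(at('wrist',*f,.02)[:2],at('wrist',*t,.058)[:2])
cv2.imwrite('pics/w6c.png',cv2.resize(im[50:170,140:430],None,fx=2.7,fy=2.7,interpolation=cv2.INTER_CUBIC))
E
```

```text
[ 0.5366 -0.424 ] [ 0.5298 -0.4151]
[ 0.5548 -0.2927] [ 0.5504 -0.2928]
[ 0.448  -0.2126] [ 0.4465 -0.2102]
[ 0.4256 -0.0451] [ 0.4273 -0.0496]
```

View pics/w6c.png

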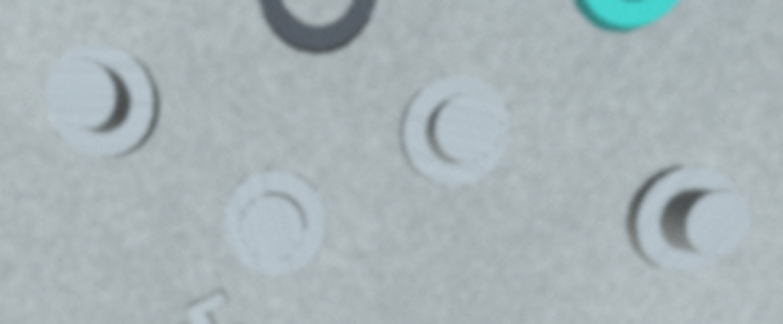

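```bash
python3 - <<'E'
from h import *
print(at('wrist',172,85.2,.058),at('wrist',178.1,87.4,.02))
E
python3 st.py 0.5537 -0.2928 0.058
```

```text
[ 0.53438807 -0.42354304  0.058     ] [ 0.53448052 -0.42371626  0.02      ]
pos [ 0.5791 -0.2502  0.4035] yaw -153.1 q [-0.5847  0.4086  1.1949 -0.      1.5394 -2.625 ] t 20.3
tool shift 0.0419 -0.0265 0.3455 roll
```

```bash
python3 -m jog '[0.065,0.0419,-0.0265,0,0,0.065,0,0,0.06,0,0.065,0,0,0.06,0,0.065,0,0,0.06,0,0.065,0,0,0.06,0,0.065,0,0,0.05,0,0.065,0,0,0.03,0,0.065,0,0,0.0255,0,0.065,0,0,0,0,0.03,0,0,0,0,0.03,0,0,0,0,0.03,0,0,0,0,0.03,0,0,0,0,0.03,0,0,0,0]' 35; python3 st.py 0.5143 0.2610 0.26 207
```

```text
time: 22.05
position: [0.5539, -0.2924, 0.0598]
tool_rot: [-0.234, 0.972, 0.0, -0.0]
ft_force: [-0.7, 2.4, 5.6]
grip_width: 0.0389
grip_force: 35.0
pos [ 0.5539 -0.2924  0.0598] yaw -152.98 q [-0.6641  0.7726  1.5557  0.0006  0.8139 -2.7069] t 22.05
tool shift -0.2161 0.511 -0.2002 roll 0.002
```

```bash
python3 -m jog '[0.03,0,0,-0.03,0,0.03,0,0,-0.055,0,0.03,0,0,-0.06,0,0.03,0,0,-0.055,0,0.03,-0.018,0.0426,0,0,0.03,-0.018,0.0426,0,0,0.03,-0.018,0.0426,0,0,0.03,-0.018,0.0426,0,0,0.03,-0.018,0.0426,0,0,0.03,-0.018,0.0426,0,0,0.03,-0.018,0.0426,0,0,0.03,-0.018,0.0426,0,0,0.03,-0.018,0.0426,0,0,0.03,-0.018,0.0426,0,0,0.03,-0.018,0.0426,0,0,0.03,-0.018,0.0426,0,0,0.03,0,0,0,0]'; python3 st.py 0.5143 0.2610 0.064 207
python3 - <<'E'
from h import *
im=robot.camera('wrist')
cv2.imwrite('pics/w7.png',im)
E
```

```text
time: 24.18
position: [0.513, 0.2634, 0.2579]
tool_rot: [-0.236, 0.972, 0.0, -0.0]
ft_force: [0.8, -0.8, -2.8]
grip_width: 0.039
grip_force: 35.0
pos [0.513  0.2634 0.2579] yaw -152.71 q [ 0.2803  0.447   1.541   0.0008  1.1542 -1.7671] t 24.18
tool shift -0.0 -0.0027 0.1939 roll 0.029
```

View pics/w7.png

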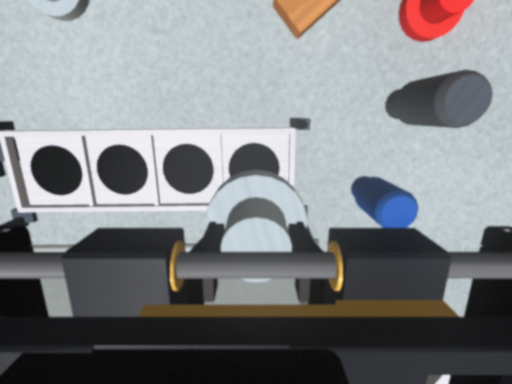

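The holes are at (56,170), (122,169) and (188,168); bay 4 is partly hidden at (254,~167).

```bash
python3 - <<'E'
from h import *
np.set_printoptions(precision=4,suppress=True)
b=np.array([at('wrist',*p,.006)[:2] for p in [(56,170),(122,169),(188,168.3)]]);print(b, np.diff(b,axis=0))
d=(b[2]-b[0])/2;d*= .092/np.linalg.norm(d);m=b[1];print('bays',[m+d*k for k in (-1,0,1,2)],np.degrees(np.arctan2(d[1],d[0])))
E
```

```text
[[0.6425 0.013 ]
 [0.599  0.0946]
 [0.5561 0.1763]] [[-0.0435  0.0816]
 [-0.043   0.0816]]
bays [array([0.6421, 0.0133]), array([0.599 , 0.0946]), array([0.556 , 0.1759]), array([0.5129, 0.2572])] 117.90723158917746
```

```bash
python3 -m jog '[0.03,0.0006,-0.0035,0.04,0,0.03,0,0,0.05,0,0.03,0,0,0.05,0,0.03,0,0,0.03,0,0.03,0,0,0.015,0,0.03,0,0,0.006,0,0.03,0,0,0,0]'; python3 st.py; python3 - <<'E'
from h import *
o=robot.get_obs();print(o['ft_force'],o['grip_width'])
E
```

```text
time: 25.1
position: [0.516, 0.257, 0.0684]
tool_rot: [-0.233, 0.972, -0.0, 0.001]
ft_force: [-0.6, 0.2, -4.4]
grip_width: 0.0389
grip_force: 35.0
pos [0.516  0.257  0.0684] yaw -153.0 q [ 0.2684  0.7152  1.687  -0.0001  0.7381 -1.7736] t 25.1
[-0.61760958  0.16916664 -4.36353679] 0.03891905786383996
```

```bash
python3 -m jog '[0.03,0,0,0.003,0,0.03,0,0,0,0,0.065,0,0,0,0,0.065,0,0,0,0,0.065,0,0,0,0,0.065,0,0,0,0,0.065,0,0,-0.03,0,0.065,0,0,-0.055,0,0.065,0,0,-0.055,0,0.065,0,0,-0.055,0,0.065,0,0,0,0]'; python3 st.py 0.5345 -0.4236 0.26 177
python3 - <<'E'
from h import *
im=robot.camera('wrist')
cv2.imwrite('pics/w8.png',im)
for l in ['die1_center']:
  for r in robot.look_for('wrist',l)[:8]: print(l,round(r['conf'],2),np.round(r['extent'],1))
E
```

```text
time: 26.48
position: [0.518, 0.2581, 0.265]
tool_rot: [-0.234, 0.972, 0.0, 0.006]
ft_force: [0.4, -0.1, -0.4]
grip_width: 0.0646
grip_force: 0.0
pos [0.518  0.2581 0.265 ] yaw -152.96 q [ 0.2692  0.4374  1.5359  0.      1.1568 -1.7736] t 26.48
tool shift 0.2952 -0.6146 0.005 roll 3.004
```

View pics/w8.png

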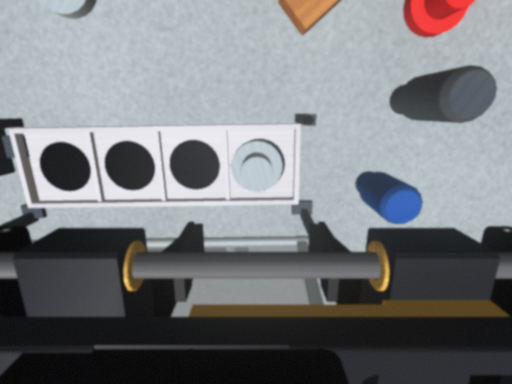

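Die sits in bay 4 (flange at (258,165), inside the bay). Next is the far-right die.

```bash
cat > chk.py <<'E'
from h import *
ref=cv2.imread('pics/s5.png');im=robot.camera('side');cv2.imwrite('pics/slast.png',im)
for n,(u,v) in dict(A=(226,219),B=(236,261),C=(284,282),D=(286,333)).items():
    t=ref[v-18:v+14,u-18:u+19];s=im[v-50:v+46,u-60:u+61]
    m=cv2.matchTemplate(s,t,cv2.TM_CCOEFF_NORMED);_,b,_,l=cv2.minMaxLoc(m)
    print(n,round(b,2),'shift',l[0]-42,l[1]-32)
E
python3 -m jog '[0.065,0.0227,-0.0473,0,0,0.065,0.0227,-0.0473,0,0,0.065,0.0227,-0.0473,0,0,0.065,0.0227,-0.0473,0,0,0.065,0.0227,-0.0473,0,0,0.065,0.0227,-0.0473,0,0,0.065,0.0227,-0.0473,0,0,0.065,0.0227,-0.0473,0,0,0.065,0.0227,-0.0473,0,0,0.065,0.0227,-0.0473,0,0,0.065,0.0227,-0.0473,0,0,0.065,0,0,0,0,0.065,0,0,0,0]'; python3 chk.py; python3 st.py  0.5345 -0.4236 0.06 177
```

```text
time: 28.2
position: [0.5281, -0.3187, 0.2575]
tool_rot: [-0.233, 0.972, 0.002, -0.001]
ft_force: [-0.4, 0.0, 0.6]
grip_width: 0.0649
grip_force: 0.0
A 1.0 shift 0 0
B 1.0 shift 0 0
C 0.41 shift -42 -20
D 1.0 shift 0 0
pos [ 0.5284 -0.3181  0.258 ] yaw -152.95 q [-0.7232  0.5036  1.4363  0.0005  1.2061 -2.7663] t 28.25
tool shift 0.0425 -0.0967 0.198 roll 3.005
```

Unmoved. Roll first, then on to D.

```bash
python3 -m jog '[0.065,0,0,0,1,0.065,0,0,0,1,0.065,0,0,0,1,0.065,0,0,0,0]'; python3 st.py  0.5345 -0.4236 0.059
```

```text
time: 28.75
position: [0.5292, -0.3178, 0.2594]
tool_rot: [0.024, 1.0, 0.001, -0.0]
ft_force: [-0.3, 0.5, -0.6]
grip_width: 0.0648
grip_force: 0.0
pos [ 0.5292 -0.3178  0.2594] yaw 177.26 q [-0.7218  0.5017  1.4354  0.0002  1.2059 -2.2449] t 28.75
tool shift -0.0104 -0.1054 0.2004 roll
```

```bash
python3 -m jog '[0.065,-0.0052,-0.0527,0,0,0.065,-0.0052,-0.0527,0,0,0.065,0,0,0.055,0,0.065,0,0,0.055,0,0.065,0,0,0.05,0,0.065,0,0,0.025,0,0.065,0,0,0.0154,0,0.065,0,0,0,0,0.03,0,0,0,0,0.03,0,0,0,0,0.03,0,0,0,0,0.03,0,0,0,0,0.03,0,0,0,0,0.03,0,0,-0.03,0,0.03,0,0,-0.055,0,0.03,0,0,-0.06,0,0.03,0,0,-0.055,0]' 35;  python3 st.py  0.557 0.178 0.066 207
```

```text
time: 30.88
position: [0.5336, -0.4249, 0.2598]
tool_rot: [0.026, 1.0, 0.001, -0.001]
ft_force: [0.7, -0.6, -3.2]
grip_width: 0.039
grip_force: 35.0
pos [ 0.5336 -0.4249  0.2598] yaw 177.03 q [-0.8361  0.5939  1.258   0.0002  1.2922 -2.355 ] t 30.88
tool shift 0.0079 0.6033 0.1938 roll -2.997
```

```bash
python3 -m jog '[0.03,0.0006,0.0503,0,0,0.03,0.0006,0.0503,0,0,0.03,0.0006,0.0503,0,0,0.03,0.0006,0.0503,0,0,0.03,0.0006,0.0503,0,0,0.03,0.0006,0.0503,0,0,0.03,0.0006,0.0503,0,0,0.03,0.0006,0.0503,0,0,0.03,0.0006,0.0503,0,0,0.03,0.0006,0.0503,0,0,0.03,0.0006,0.0503,0,0,0.03,0.0006,0.0503,0,0,0.03,0,0,0,-1,0.03,0,0,0,-1,0.03,0,0,0,-1,0.03,0,0,0,0,0.03,0,0,0,0]';  python3 st.py  0.557 0.178 0.067 207
```

```text
time: 33.0
position: [0.5577, 0.1775, 0.2587]
tool_rot: [-0.232, 0.973, 0.0, -0.001]
ft_force: [-0.3, -0.2, -3.6]
grip_width: 0.0392
grip_force: 35.0
pos [0.5577 0.1775 0.2587] yaw -153.12 q [ 0.1172  0.4584  1.5179  0.0001  1.1669 -1.9227] t 33.0
tool shift 0.0004 0.0008 0.1917 roll -0.012
```

```bash
python3 -m jog '[0.03,0.0004,0.0008,0.04,0,0.03,0,0,0.05,0,0.03,0,0,0.05,0,0.03,0,0,0.03,0,0.03,0,0,0.015,0,0.03,0,0,0.006,0,0.03,0,0,0,0]'; python3 st.py
```

```text
time: 33.88
position: [0.5583, 0.1782, 0.069]
tool_rot: [-0.233, 0.972, -0.0, 0.001]
ft_force: [0.6, -0.7, -3.9]
grip_width: 0.0389
grip_force: 35.0
pos [0.5583 0.1782 0.069 ] yaw -153.0 q [ 0.1183  0.7222  1.6618 -0.      0.7562 -1.9237] t 33.88
```

```bash
python3 -m jog '[0.03,0,0,0.0025,0,0.03,0,0,0,0]'; python3 -m jog '[0.065,0,0,0,0,0.065,0,0,0,0,0.065,0,0,0,0,0.065,0,0,0,0,0.065,0,0,-0.03,0,0.065,0,0,-0.055,0,0.065,0,0,-0.055,0,0.065,0,0,-0.055,0,0.065,0,0,0,0]'; python3 chk.py; python3 st.py 0.4475 -0.2120 0.26
```

```text
time: 34.12
position: [0.558, 0.1782, 0.0667]
tool_rot: [-0.234, 0.972, -0.0, 0.001]
ft_force: [0.5, -0.2, -2.3]
grip_width: 0.0389
grip_force: 35.0
time: 35.25
position: [0.5606, 0.1786, 0.2663]
tool_rot: [-0.234, 0.972, -0.001, 0.006]
ft_force: [0.5, 1.1, -1.1]
grip_width: 0.0647
grip_force: 0.0
A 0.99 shift 0 0
B 1.0 shift 0 0
C 0.41 shift -42 -20
D 0.31 shift -42 -31
pos [0.5587 0.1783 0.2634] yaw -152.97 q [ 0.1184  0.452   1.5147  0.      1.1694 -1.9241] t 35.3
tool shift 0.2764 -0.2971 0.0034 roll
```

```bash
python3 -m jog '[0.065,0.0346,-0.0371,0,0,0.065,0.0346,-0.0371,0,0,0.065,0.0346,-0.0371,0,0,0.065,0.0346,-0.0371,0,0,0.065,0.0346,-0.0371,0,0,0.065,0.0346,-0.0371,0,0,0.065,0.0346,-0.0371,0,0,0.065,0.0346,-0.0371,0,0,0.065,0,0,0,0,0.065,0,0,0,0]'; python3 chk.py; python3 st.py 0.4475 -0.2120 0.059
```

```text
time: 36.55
position: [0.4449, -0.2111, 0.2595]
tool_rot: [-0.233, 0.972, 0.002, -0.001]
ft_force: [-0.2, 0.3, 0.1]
grip_width: 0.0649
grip_force: 0.0
A 0.99 shift 0 0
B 1.0 shift 0 0
C 0.41 shift -42 -20
D 0.31 shift -42 -32
pos [ 0.4452 -0.2107  0.2598] yaw -152.95 q [-0.6696  0.3307  1.7373  0.0005  1.0768 -2.7128] t 36.6
tool shift -0.0014 -0.0022 0.2008 roll
```

```bash
python3 -m jog '[0.065,-0.0014,-0.0022,0.055,0,0.065,0,0,0.055,0,0.065,0,0,0.05,0,0.065,0,0,0.025,0,0.065,0,0,0.0155,0,0.065,0,0,0,0,0.03,0,0,0,0,0.03,0,0,0,0,0.03,0,0,0,0,0.03,0,0,0,0,0.03,0,0,0,0,0.03,0,0,-0.03,0,0.03,0,0,-0.055,0,0.03,0,0,-0.06,0,0.03,0,0,-0.055,0]' 35;  python3 st.py  0.600 0.0965 0.26
```

```text
time: 38.48
position: [0.4472, -0.213, 0.2614]
tool_rot: [-0.234, 0.972, 0.0, -0.001]
ft_force: [1.2, -0.6, -5.9]
grip_width: 0.0389
grip_force: 35.0
pos [ 0.4472 -0.213   0.2614] yaw -152.99 q [-0.6703  0.3318  1.7299 -0.0002  1.0813 -2.7125] t 38.48
tool shift -0.2767 0.2064 0.0014 roll
```

```bash
python3 -m jog '[0.03,-0.0395,0.0295,0,0,0.03,-0.0395,0.0295,0,0,0.03,-0.0395,0.0295,0,0,0.03,-0.0395,0.0295,0,0,0.03,-0.0395,0.0295,0,0,0.03,-0.0395,0.0295,0,0,0.03,-0.0395,0.0295,0,0,0.03,0,0,0,0,0.03,0,0,0,0]';  python3 st.py  0.6 0.0965 0.067 207
```

```text
time: 39.6
position: [0.5991, 0.096, 0.2587]
tool_rot: [-0.234, 0.972, 0.0, -0.002]
ft_force: [0.7, 0.1, -5.3]
grip_width: 0.0393
grip_force: 35.0
pos [0.5991 0.096  0.2587] yaw -152.93 q [-0.0247  0.4889  1.4615 -0.001   1.1952 -2.0676] t 39.6
tool shift -0.001 0.0 0.1917 roll 0.007
```

```bash
python3 -m jog '[0.03,-0.0005,0.0003,0.04,0,0.03,0,0,0.05,0,0.03,0,0,0.05,0,0.03,0,0,0.03,0,0.03,0,0,0.015,0,0.03,0,0,0.006,0,0.03,0,0,0,0]'; python3 st.py
```

```text
time: 40.48
position: [0.6015, 0.0963, 0.0701]
tool_rot: [-0.233, 0.972, -0.0, 0.001]
ft_force: [-0.3, -0.5, -5.3]
grip_width: 0.0388
grip_force: 35.0
pos [0.6015 0.0963 0.0701] yaw -153.0 q [-0.0245  0.7407  1.6001 -0.0001  0.7994 -2.0665] t 40.48
```

```bash
python3 -m jog '[0.03,0,0,0.003,0,0.03,0,0,0,0]'; python3 -m jog '[0.065,0,0,0,0,0.065,0,0,0,0,0.065,0,0,0,0,0.065,0,0,0,0,0.065,0,0,-0.03,0,0.065,0,0,-0.055,0,0.065,0,0,-0.055,0,0.065,0,0,-0.055,0,0.065,0,0,0,0]'; python3 chk.py; python3 st.py 0.4265 -0.0475 0.26
```

```text
time: 40.72
position: [0.602, 0.0965, 0.0676]
tool_rot: [-0.234, 0.972, -0.001, 0.001]
ft_force: [0.3, -0.5, -3.0]
grip_width: 0.0385
grip_force: 35.0
time: 41.85
position: [0.6039, 0.0967, 0.267]
tool_rot: [-0.234, 0.972, -0.002, 0.006]
ft_force: [0.5, -0.2, -0.2]
grip_width: 0.0653
grip_force: 0.0
A 0.99 shift 0 0
B 0.38 shift -7 32
C 0.36 shift 38 -1
D 0.31 shift -42 -32
pos [0.602  0.0967 0.264 ] yaw -152.97 q [-0.0238  0.4837  1.4548  0.      1.1974 -2.0664] t 41.9
tool shift 0.2219 -0.0487 0.004 roll
```

```bash
python3 -m jog '[0.065,0.0444,-0.0097,0,0,0.065,0.0444,-0.0097,0,0,0.065,0.0444,-0.0097,0,0,0.065,0.0444,-0.0097,0,0,0.065,0.0444,-0.0097,0,0,0.065,0,0,0,0,0.065,0,0,0,0]'; python3 chk.py; python3 st.py 0.4265 -0.0475 0.066
```

```text
time: 42.78
position: [0.4253, -0.0472, 0.2607]
tool_rot: [-0.233, 0.972, 0.0, -0.0]
ft_force: [-0.5, -1.0, -0.8]
grip_width: 0.0649
grip_force: 0.0
A 0.99 shift 0 0
B 0.38 shift -7 32
C 0.36 shift 38 -1
D 0.31 shift -42 -32
pos [ 0.4257 -0.0471  0.2608] yaw -152.96 q [-0.3726  0.2382  1.88    0.0005  1.0239 -2.4155] t 42.83
tool shift -0.0005 -0.0007 0.1948 roll
```

```bash
python3 -m jog '[0.065,-0.0005,-0.0007,0.055,0,0.065,0,0,0.055,0,0.065,0,0,0.05,0,0.065,0,0,0.025,0,0.065,0,0,0.01,0,0.065,0,0,0,0,0.03,0,0,0,0,0.03,0,0,0,0,0.03,0,0,0,0,0.03,0,0,0,0,0.03,0,0,0,0]' 40;python3 st.py; python3 -m jog '[0.03,0,0,-0.03,0,0.03,0,0,-0.055,0,0.03,0,0,-0.06,0,0.03,0,0,-0.055,0,0.03,0,0,0,0]';  python3 st.py  0.638 0.015 0.26
```

```text
time: 44.2
position: [0.4257, -0.0476, 0.067]
tool_rot: [-0.233, 0.972, 0.0, 0.0]
ft_force: [-0.4, 1.8, 6.2]
grip_width: 0.039
grip_force: 40.0
pos [ 0.4257 -0.0476  0.067 ] yaw -153.0 q [-0.3736  0.6217  2.061   0.0006  0.4588 -2.4161] t 44.2
time: 44.82
position: [0.4282, -0.0487, 0.27]
tool_rot: [-0.234, 0.972, -0.003, 0.004]
ft_force: [0.5, 0.2, -4.2]
grip_width: 0.0384
grip_force: 40.0
pos [ 0.4282 -0.0487  0.27  ] yaw -152.96 q [-0.3737  0.224   1.8683 -0.0002  1.0386 -2.4163] t 44.83
tool shift -0.2159 -0.0386 0.01 roll
```

```bash
python3 -m jog '[0.03,-0.0426,-0.0075,0,0,0.03,-0.0426,-0.0075,0,0,0.03,-0.0426,-0.0075,0,0,0.03,-0.0426,-0.0075,0,0,0.03,-0.0426,-0.0075,0,0,0.03,0,0,0,-1,0.03,0,0,0,-1,0.03,0,0,0,-1,0.03,0,0,0,0,0.03,0,0,0,0]';  python3 st.py  0.635 0.0145 0.075 237
python3 - <<'E'
from h import *
im=robot.camera('wrist');cv2.imwrite('pics/w9.png',im)
E
```

```text
time: 46.08
position: [0.6318, 0.0156, 0.2645]
tool_rot: [-0.476, 0.879, 0.001, -0.001]
ft_force: [0.5, 0.3, -3.8]
grip_width: 0.0387
grip_force: 40.0
pos [0.6318 0.0156 0.2645] yaw -123.13 q [-0.1519  0.5179  1.3896 -0.      1.2374 -2.7153] t 46.08
tool shift -0.0008 -0.0033 0.1895 roll -0.013
```

View pics/w9.png

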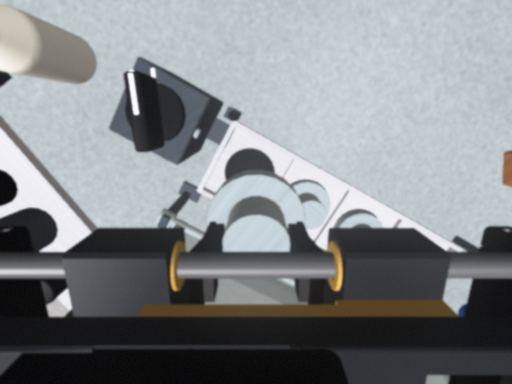

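This view shows the die over bay 1, the knob to the left at (145,110) and clear of the gripper's line. The 14-picture budget is now used; I'll descend with force checks.

```bash
python3 -m jog '[0.03,-0.0008,-0.0033,0.04,0,0.03,0,0,0.05,0,0.03,0,0,0.04,0,0.03,0,0,0.02,0,0.03,0,0,0.015,0,0.03,0,0,0,0]'; python3 -m jog '[0.03,0,0,0.01,0,0.03,0,0,0.008,0,0.03,0,0,0.005,0,0.03,0,0,0,0]'; python3 st.py
```

```text
time: 46.88
position: [0.6353, 0.0145, 0.1003]
tool_rot: [-0.477, 0.879, 0.001, -0.001]
ft_force: [0.6, 0.1, -3.5]
grip_width: 0.039
grip_force: 40.0
time: 47.38
position: [0.6356, 0.0145, 0.078]
tool_rot: [-0.477, 0.879, 0.0, -0.0]
ft_force: [-0.4, -0.8, -3.5]
grip_width: 0.0389
grip_force: 40.0
pos [0.6356 0.0145 0.078 ] yaw -122.98 q [-0.1527  0.7543  1.5239  0.      0.8643 -2.7187] t 47.38
```

```bash
python3 -m jog '[0.03,0,0,0.0035,0,0.03,0,0,0,0,0.03,0,0,0,0]'; python3 -m jog '[0.06,0,0,0,0,0.06,0,0,0,0,0.06,0,0,0,0,0.06,0,0,0,0,0.06,0,0,-0.02,0,0.06,0,0,-0.055,0,0.06,0,0,-0.055,0,0.06,0,0,-0.055,0,0.06,0,0,-0.055,0,0.06,0,0,-0.055,0,0.06,0,0,0,0]'; python3 st.py
python3 - <<'E'
from h import *
np.set_printoptions(precision=4,suppress=True)
im=robot.camera('wrist');cv2.imwrite('pics/w10.png',im)
for c in ['side','top']:
  im=robot.camera(c);cv2.imwrite(f'pics/{c}10.png',im)
  for r in robot.outline_of(c,'die1_center')[:8]: print(c,round(r['conf'],2),np.round(r['extent'],1))
for r in robot.look_for('wrist','die1_center')[:8]:
  e=r['extent'];print(round(r['conf'],2),np.round(e,1),at('wrist',e[0],e[1],.04))
E
```

```text
time: 47.75
position: [0.636, 0.0145, 0.075]
tool_rot: [-0.477, 0.879, -0.0, 0.0]
ft_force: [-0.6, -0.4, -3.1]
grip_width: 0.0386
grip_force: 40.0
time: 49.12
position: [0.6382, 0.0142, 0.3779]
tool_rot: [-0.477, 0.879, -0.004, 0.006]
ft_force: [0.8, -1.4, -0.2]
grip_width: 0.0598
grip_force: 0.0
pos [0.6382 0.0142 0.3779] yaw -122.96 q [-0.1525  0.4282  1.2297 -0.      1.469  -2.7188] t 49.12
side 0.75 [278.7 188.4  18.8  26.7]
top 0.69 [383.5 247.1  22.7  23.2]
top 0.27 [174.1 191.9  18.1  18.2]
0.98 [300.9 182.2  37.4  40.2] [0.5909 0.0869 0.04  ]
0.67 [307.9 187.8 301.5 232.3] [0.5859 0.1019 0.04  ]
0.31 [244.5 249.2 165.8 115.3] [0.7396 0.1383 0.04  ]
0.24 [189.8 109.8  46.1  55.2] [ 0.6781 -0.1097  0.04  ]
```

```bash
python3 - <<'E'
from h import *
np.set_printoptions(precision=4,suppress=True)
B=[(.643,.0145),(.600,.0962),(.557,.178),(.514,.2595)]
for i,b in enumerate(B): print(i+1,'exp flange',proj('wrist',[*b,.026]),'top',proj('wrist',[*b,.064]),'topcam',proj('top',[*b,.064]),'side',proj('side',[*b,.064]))
def circ(f,s,r,par,z,R=None):
    im=cv2.cvtColor(cv2.imread(f),cv2.COLOR_BGR2GRAY);im=cv2.resize(im,None,fx=s,fy=s,interpolation=cv2.INTER_CUBIC)
    c=cv2.HoughCircles(im,cv2.HOUGH_GRADIENT,1,8*s,param1=120,param2=par,minRadius=int(r[0]*s),maxRadius=int(r[1]*s))
    return [] if c is None else c[0]/s
for cam,f,r in [('wrist','pics/w10.png',(10,32)),('top','pics/top10.png',(6,15))]:
    for c in circ(f,3,r,22,0):
        d=[np.linalg.norm(at(cam,c[0],c[1],.026)[:2]-np.array(b)) for b in B];k=int(np.argmin(d))
        if min(d)<.045: print(cam,np.round(c,1),'bay',k+1,'flange-off',at(cam,c[0],c[1],.026)[:2]-B[k],'top-off',at(cam,c[0],c[1],.064)[:2]-B[k])
E
python3 st.py 0.663 0.1795 0.40 117
```

```text
1 exp flange [251.7116 161.8947] top [251.4615 165.7263] topcam [241.1253 156.8208] side [297.5646 192.124 ]
2 exp flange [297.8747 187.4551] top [301.2983 193.2147] topcam [218.0947 168.0997] side [279.4069 178.2688]
3 exp flange [341.8307 211.823 ] top [348.5655 219.3173] topcam [194.7798 179.5036] side [263.1396 165.8436]
4 exp flange [383.634  234.9111] top [393.3505 243.9567] topcam [171.2889 191.0366] side [248.4933 154.692 ]
wrist [258.5 157.2  20.7] bay 1 flange-off [-0.0141 -0.0005] top-off [-0.0167 -0.0053]
wrist [301.5 183.8  20.9] bay 2 flange-off [-0.0086 -0.0021] top-off [-0.0082 -0.0133]
wrist [345.5 210.2  22.8] bay 3 flange-off [-0.007   0.0008] top-off [-0.0033 -0.017 ]
wrist [349.8 217.5  28.1] bay 3 flange-off [-0.0069  0.0174] top-off [-0.0033 -0.0017]
wrist [384.2 230.8  20.8] bay 4 flange-off [-0.0044 -0.0068] top-off [ 0.0024 -0.0304]
wrist [388.8 238.2  29.4] bay 4 flange-off [-0.0052  0.0111] top-off [ 0.0018 -0.0139]
wrist [305.5 192.8  28.1] bay 2 flange-off [-0.0062  0.0157] top-off [-0.006   0.0032]
wrist [341.5 217.8  16.1] bay 3 flange-off [0.006  0.0098] top-off [ 0.0086 -0.0087]
wrist [345.5 200.2  12.8] bay 3 flange-off [-0.0159 -0.0157] top-off [-0.0115 -0.0322]
top [172.8 194.2  13.7] bay 4 flange-off [-0.0062  0.0024] top-off [-0.0111 -0.006 ]
pos [0.635  0.0146 0.3681] yaw -122.98 q [-0.1527  0.4376  1.2402  0.0001  1.4676 -2.7187] t 49.42
tool shift -0.1536 0.0663 -0.0319 roll 12.002
```

All four dies are within about 9 mm of their bay centres. Now to the open guard's handle, about (0.679,0.188,0.287).

```bash
python3 -m jog '[0.08,0,0,-0.035,0,0.08,-0.0424,0.0144,0,0,0.08,-0.0424,0.0144,0,0,0.08,-0.0424,0.0144,0,0,0.08,-0.0424,0.0144,0,0,0.08,0,0,0,1,0.08,0,0,0,1,0.08,0,0,0,1,0.08,0,0,0,1,0.08,0,0,0,1,0.08,0,0,0,1,0.08,0,0,0,1,0.08,0,0,0,1,0.08,0,0,0,1,0.08,0,0,0,1,0.08,0,0,0,1,0.08,0,0,0,1,0.08,0,0,0,0]'; python3 st.py 0.679 0.188 0.292 117
python3 - <<'E'
from h import *
im=robot.camera('side');cv2.imwrite('pics/s11.png',im)
for a in (-.065,0,.065):
    p=np.array([.679,.188,.287])+a*np.array([-.454,.891,0]);print(proj('side',p))
for r in robot.look_for('side','guard_handle')[:3]: print(r['conf'],r['extent'])
u,v=proj('side',[.679,.188,.287]);u,v=int(u),int(v)
print(cv2.cvtColor(im,cv2.COLOR_BGR2GRAY)[v-14:v+15:2,u-20:u+21:4])
E
```

```text
time: 51.68
position: [0.6796, 0.188, 0.4031]
tool_rot: [0.521, 0.853, -0.001, -0.001]
ft_force: [0.1, -0.6, 0.8]
grip_width: 0.0801
grip_force: 0.0
pos [0.6796 0.188  0.4031] yaw 117.14 q [ 0.1118  0.5355  0.9826 -0.      1.6266 -0.3619] t 51.67
tool shift 0.0003 -0.0005 0.1111 roll 0.014
[317.63314925 106.68132252]
[303.7954086   99.94896138]
[291.03434623  93.74042759]
0.83 [299.5, 138.2, 90.7, 92.3]
0.57 [182.4, 358.8, 38.9, 48.4]
[[ 62  83  79  82  83  82  88  87  82  87  80]
 [ 61  83  85  81  83  82  85  88  84  85  83]
 [ 59  83  82  83  80  88  86  79  86  84  86]
 [ 66  82  85  83  82  85  85  85  84  86  86]
 [ 67  44  30  76  79  80  87  85  83  84  85]
 [ 69  80  21  24  71  84  89  85  80  79  84]
 [ 71  84  67  19  29  76  88  81  83  88  83]
 [ 65  97  81  75  17  27  72  87  85  81  85]
 [ 69 103  82  81  77  14  30  57  86  83  87]
 [ 65 106  78  81  81  78  13  25  62  83  85]
 [103 107  82  82  79  82  83  21  27  63  84]
 [115 108  81  84  78  79  87  75  18  51  85]
 [ 99 108 121 118 134 133 134 135 101 139 140]
 [127 106 125 134 134 140 134 140 103 140 142]
 [118 115  92 124  94  84  86  88 108  80  84]]
```

The rod is within about 2 pixels of the prediction. I'll grip it.

```bash
python3 -m jog '[0.08,0,0,0.05,0,0.08,0,0,0.045,0,0.08,0,0,0.0165,0,0.08,0,0,0,0,0.008,0,0,0,0,0.008,0,0,0,0,0.008,0,0,0,0,0.008,0,0,0,0,0.008,0,0,0,0,0.008,0,0,0,0,0.008,0,0,0,0,0.008,0,0,0,0,0.008,0,0,0,0,0.008,0,0,0,0]' 12; python3 st.py
python3 - <<'E'
import numpy as np
qs=np.r_[np.linspace(1.75,0.1,15),0.0,-.01]
x=-.19*np.cos(qs);z=.19*np.sin(qs)
print(np.round(np.c_[np.diff(x),-np.diff(z)],4).tolist())
E
```

```text
time: 53.52
position: [0.6759, 0.1861, 0.2931]
tool_rot: [0.522, 0.853, -0.005, -0.003]
ft_force: [-8.9, -4.6, 4.2]
grip_width: 0.0134
grip_force: 12.0
pos [0.6759 0.1861 0.2931] yaw 117.03 q [ 0.1111  0.5982  1.1558 -0.0036  1.3987 -0.36  ] t 53.52
[[-0.0222, -0.0027], [-0.0224, -0.0001], [-0.0222, 0.0026], [-0.0218, 0.0052], [-0.021, 0.0077], [-0.02, 0.0101], [-0.0186, 0.0124], [-0.017, 0.0145], [-0.0152, 0.0164], [-0.0132, 0.0181], [-0.011, 0.0195], [-0.0086, 0.0207], [-0.0061, 0.0215], [-0.0035, 0.0221], [-0.0009, 0.019], [0.0, 0.0019]]
```

```bash
python3 -m jog '[0.008,0,-0.0255,-0.0027,0,0.008,0,-0.0224,-0.0001,0,0.008,0,-0.0222,0.0026,0,0.008,0,-0.0218,0.0052,0,0.008,0,-0.021,0.0077,0,0.008,0,-0.02,0.0101,0,0.008,0,-0.0186,0.0124,0,0.008,0,-0.017,0.0145,0,0.008,0,-0.0152,0.0164,0,0.008,0,-0.0132,0.0181,0,0.008,0,0,0,0]'; python3 st.py
```

```text
time: 54.9
position: [0.5048, 0.097, 0.2086]
tool_rot: [0.522, 0.853, -0.001, 0.001]
ft_force: [1.7, -4.9, 0.4]
grip_width: 0.0137
grip_force: 12.0
pos [0.5048 0.097  0.2086] yaw 117.03 q [-0.0264  0.4293  1.7472 -0.0032  0.9641 -0.4964] t 54.9
```

```bash
python3 -m jog '[0.008,0,-0.011,0.0195,0,0.008,0,-0.0086,0.0207,0,0.008,0,-0.0061,0.0215,0,0.008,0,-0.0035,0.0221,0,0.008,0,-0.0009,0.019,0,0.008,0,0,0.0015,0,0.008,0,0,0,0,0.008,0,0,0,0]'; python3 st.py
```

```text
time: 55.9
position: [0.4771, 0.0829, 0.1046]
tool_rot: [0.521, 0.853, -0.002, -0.0]
ft_force: [-1.5, -10.3, -1.3]
grip_width: 0.0131
grip_force: 12.0
pos [0.4771 0.0829 0.1046] yaw 117.15 q [-0.0571  0.5773  1.9008 -0.0056  0.6657 -0.5266] t 55.9
```

```bash
python3 -m jog '[0.06,0,0,0,0,0.06,0,0,0,0,0.06,0,0,0,0,0.06,0,0,0,0,0.06,0,0,0,0,0.06,0,0,0,0,0.06,0,0,-0.03,0,0.06,0,0,-0.05,0,0.06,0,0,-0.06,0,0.06,0,0,-0.06,0,0.06,0,0,0,0]'; python3 st.py 0.669 -0.0995 0.30 59.1
python3 - <<'E'
from h import *
ref=cv2.imread('pics/side0.png');im=robot.camera('side');cv2.imwrite('pics/s12.png',im)
r0=cv2.resize(ref,(512,384),interpolation=cv2.INTER_AREA)
for n,(u,v) in dict(corner=(232,143),rc=(330,182),mid=(280,160)).items():
    t=r0[v-12:v+13,u-12:u+13];s=im[v-26:v+27,u-26:u+27];m=cv2.matchTemplate(s,t,cv2.TM_CCOEFF_NORMED);_,b,_,l=cv2.minMaxLoc(m);print(n,round(b,2),l[0]-14,l[1]-14)
E
```

```text
time: 57.28
position: [0.4806, 0.0849, 0.3099]
tool_rot: [0.522, 0.853, 0.003, 0.005]
ft_force: [-0.3, -0.1, 0.1]
grip_width: 0.0602
grip_force: 0.0
pos [0.4806 0.0849 0.3099] yaw 117.04 q [-0.0546  0.2564  1.6895  0.0001  1.1834 -0.5265] t 57.27
tool shift -0.2499 0.084 0.0099 roll 5.794
corner 1.0 0 0
rc 0.64 5 9
mid 0.99 3 2
```

Guard is back down. To the knob.

```bash
python3 -m jog '[0.06,-0.0417,0.014,0,0,0.06,-0.0417,0.014,0,0,0.06,-0.0417,0.014,0,0,0.06,-0.0417,0.014,0,0,0.06,-0.0417,0.014,0,0,0.06,-0.0417,0.014,0,0,0.06,0,0,0,0.966,0.06,0,0,0,0.966,0.06,0,0,0,0.966,0.06,0,0,0,0.966,0.06,0,0,0,0.966,0.06,0,0,0,0.966,0.06,0,0,0,0,0.06,0,0,0,0]'; python3 st.py 0.6695 -0.0997 0.162 59.1
python3 - <<'E'
from h import *
im=robot.camera('wrist');cv2.imwrite('pics/w13.png',im)
# white line of knob: bright px in region
u,v=proj('wrist',[.6695,-.0997,.172]).astype(int);print(u,v)
g=cv2.cvtColor(im,cv2.COLOR_BGR2GRAY)[v-40:v+45,u-45:u+45]
print(np.c_[np.where((g>170))][::4].T if 0 else '')
ys,xs=np.where(g[:, 25:65]>185);print(np.c_[xs+25+u-45,ys+v-40][::6].tolist())
E
```

```text
time: 59.08
position: [0.6656, -0.0996, 0.3033]
tool_rot: [0.869, 0.494, -0.001, -0.001]
ft_force: [-0.1, 0.9, 0.8]
grip_width: 0.0602
grip_force: 0.0
pos [ 0.6656 -0.0996  0.3033] yaw 59.2 q [-0.3143  0.5433  1.2307 -0.      1.3704  0.2233] t 59.08
tool shift 0.0019 0.0034 0.1413 roll 0.01
258 190

[[258, 189], [258, 191], [258, 193], [258, 195], [258, 197], [258, 199], [258, 201], [258, 203], [258, 205], [258, 207], [258, 209], [258, 211], [258, 213], [258, 215], [258, 217]]
```

The knob's white line is exactly along column 258, so it's unmoved and aligned. I'll grip it and screw it back.

```bash
python3 -m jog '[0.06,0.0019,0.0034,0.05,0,0.06,0,0,0.05,0,0.06,0,0,0.041,0,0.06,0,0,0,0,0.008,0,0,0,0,0.008,0,0,0,0,0.008,0,0,0,0,0.008,0,0,0,0,0.008,0,0,0,0,0.008,0,0,0,0,0.008,0,0,0,0,0.008,0,0,0,0]' 20; python3 st.py
```

```text
time: 60.62
position: [0.6691, -0.0993, 0.164]
tool_rot: [0.87, 0.493, -0.001, -0.001]
ft_force: [-3.9, 2.5, 5.4]
grip_width: 0.0138
grip_force: 20.0
pos [ 0.6691 -0.0993  0.164 ] yaw 59.08 q [-0.3122  0.6865  1.3624  0.0003  1.0951  0.2272] t 60.62
```

```bash
python3 -m jog '[0.008,0,0,0,-0.8,0.008,0,0,0,-0.8,0.008,0,0,0,-0.8,0.008,0,0,0,-0.8,0.008,0,0,0,-0.8,0.008,0,0,0,-0.8,0.008,0,0,0,-0.8,0.008,0,0,0,-0.8,0.008,0,0,0,-0.8,0.008,0,0,0,-0.8,0.008,0,0,0,-0.8,0.008,0,0,0,-0.8,0.008,0,0,0,-0.8,0.008,0,0,0,-0.8,0.008,0,0,0,-0.8,0.008,0,0,0,-0.8,0.008,0,0,0,-0.8,0.008,0,0,0,-0.5,0.008,0,0,0,0]'; python3 st.py; python3 - <<'E'
from h import *
print(robot.get_obs()['moment'])
E
```

```text
time: 63.0
position: [0.6701, -0.0984, 0.164]
tool_rot: [-0.175, 0.985, 0.001, 0.0]
ft_force: [-2.7, 4.4, 4.2]
grip_width: 0.0138
grip_force: 20.0
pos [ 0.6701 -0.0984  0.164 ] yaw -159.9 q [-0.3114  0.6868  1.3618  0.0025  1.0936 -2.2341] t 63.0
[0.80642314 0.31663752 0.0927197 ]
```

```bash
python3 -m jog '[0.008,0,0,0,-0.4,0.008,0,0,0,-0.1,0.008,0,0,0,0]'; python3 -m jog '[0.06,0,0,0,0,0.06,0,0,0,0,0.06,0,0,0,0,0.06,0,0,0,0,0.06,0,0,0,0,0.06,0,0,0,0,0.06,0,0,-0.03,0,0.06,0,0,-0.055,0,0.06,0,0,-0.055,0,0.06,0,0,-0.055,0,0.06,0,0,-0.045,0,0.06,0,0,0,0,0.06,0,0,0,0]'; python3 st.py
python3 - <<'E'
from h import *
np.set_printoptions(precision=4,suppress=True)
im=robot.camera('wrist');cv2.imwrite('pics/w14.png',im)
u,v=proj('wrist',[.6695,-.0997,.172]).astype(int)
g=cv2.cvtColor(im,cv2.COLOR_BGR2GRAY)[v-35:v+36,u-15:u+16]
ys,xs=np.where(g>185);P=np.c_[xs+u-15,ys+v-35]
if len(P):
    print(u,v,P[::5].tolist())
    a,b=P[P[:,1].argmin()],P[P[:,1].argmax()];A=at('wrist',*a,.172);B=at('wrist',*b,.172);print(A,B,'line deg',np.degrees(np.arctan2(B[1]-A[1],B[0]-A[0])))
s=robot.camera('side');cv2.imwrite('pics/s14.png',s)
ref=cv2.imread('pics/s12.png');d=cv2.absdiff(ref,s).max(2)[100:300,200:360]
n,_,st,_=cv2.connectedComponentsWithStats((d>40).astype(np.uint8));print([list(x) for x in st[1:] if x[4]>15])
B=[(.643,.0145),(.600,.0962),(.557,.178),(.514,.2595)]
im=cv2.cvtColor(im,cv2.COLOR_BGR2GRAY);im=cv2.resize(im,None,fx=3,fy=3,interpolation=cv2.INTER_CUBIC)
c=cv2.HoughCircles(im,cv2.HOUGH_GRADIENT,1,24,param1=120,param2=22,minRadius=36,maxRadius=90)
for c in c[0]/3:
    dd=[np.linalg.norm(at('wrist',c[0],c[1],.026)[:2]-np.array(b)) for b in B];k=int(np.argmin(dd))
    if min(dd)<.045: print(np.round(c,1),'bay',k+1,at('wrist',c[0],c[1],.026)[:2]-B[k],at('wrist',c[0],c[1],.064)[:2]-B[k])
E
```

```text
time: 63.38
position: [0.6701, -0.0984, 0.164]
tool_rot: [-0.217, 0.976, 0.001, 0.0]
ft_force: [-2.9, 4.7, 4.8]
grip_width: 0.0138
grip_force: 20.0
time: 65.0
position: [0.6695, -0.0997, 0.403]
tool_rot: [-0.217, 0.976, 0.0, -0.001]
ft_force: [0.2, -0.4, 0.2]
grip_width: 0.0602
grip_force: 0.0
pos [ 0.6695 -0.0997  0.403 ] yaw -154.94 q [-0.3126  0.4859  1.0684  0.      1.5888 -2.3208] t 65.0
255 172 [[242, 144], [242, 146], [244, 147], [244, 149], [257, 173], [256, 175], [257, 176], [256, 178], [258, 179], [257, 181], [256, 183], [258, 184], [257, 186], [256, 188], [258, 189], [257, 191], [257, 193]]
[ 0.6436 -0.1314  0.172 ] [ 0.6952 -0.0874  0.172 ] line deg 40.42273149584812
[[np.int32(26), np.int32(0), np.int32(8), np.int32(19), np.int32(92)], [np.int32(49), np.int32(0), np.int32(8), np.int32(13), np.int32(65)], [np.int32(135), np.int32(0), np.int32(11), np.int32(12), np.int32(111)], [np.int32(108), np.int32(77), np.int32(22), np.int32(24), np.int32(195)]]Traceback (most recent call last):
  File "<stdin>", line 16, in <module>
TypeError: 'NoneType' object is not subscriptable
```

```bash
python3 - <<'E'
from h import *
np.set_printoptions(precision=4,suppress=True)
B=[(.643,.0145),(.600,.0962),(.557,.178),(.514,.2595)]
raw=cv2.cvtColor(cv2.imread('pics/w14.png'),cv2.COLOR_BGR2GRAY)
im=cv2.createCLAHE(4,(8,8)).apply(cv2.resize(raw,None,fx=3,fy=3,interpolation=cv2.INTER_CUBIC))
c=cv2.HoughCircles(im,cv2.HOUGH_GRADIENT,1,15,param1=100,param2=22,minRadius=24,maxRadius=80)
for c in ([] if c is None else c[0]/3):
    dd=[np.linalg.norm(at('wrist',c[0],c[1],.026)[:2]-np.array(b)) for b in B];k=int(np.argmin(dd))
    if min(dd)<.04: print(np.round(c,1),'bay',k+1,at('wrist',c[0],c[1],.026)[:2]-B[k],at('wrist',c[0],c[1],.064)[:2]-B[k])
for b in B:
    u,v=proj('wrist',[*b,.026]).astype(int);print((u,v),raw[v-24:v+25:4,max(u-24,0):u+25:4].tolist() if b==B[0] else raw[v-20:v+21,u-20:u+21].mean())
E
```

```text
(np.int64(317), np.int64(170)) [[217, 191, 194, 242, 244, 243, 240, 241, 245, 246, 245, 246, 240], [220, 190, 196, 241, 233, 239, 241, 242, 242, 242, 245, 245, 241], [191, 195, 194, 230, 241, 241, 241, 240, 242, 242, 242, 245, 241], [188, 186, 196, 239, 241, 235, 229, 230, 234, 241, 242, 243, 241], [179, 182, 197, 240, 238, 227, 236, 241, 242, 242, 241, 242, 242], [188, 190, 196, 240, 234, 231, 241, 241, 241, 241, 242, 242, 242], [201, 194, 197, 239, 237, 237, 241, 242, 241, 242, 241, 243, 243], [222, 190, 196, 238, 241, 237, 241, 241, 241, 241, 242, 244, 243], [221, 188, 194, 232, 241, 241, 241, 241, 241, 241, 244, 245, 242], [222, 193, 194, 222, 231, 240, 240, 241, 241, 244, 245, 245, 243], [223, 199, 196, 241, 241, 235, 236, 241, 244, 245, 245, 245, 243], [223, 198, 195, 240, 244, 245, 244, 245, 245, 245, 245, 244, 244], [200, 194, 197, 232, 234, 234, 236, 235, 237, 236, 238, 240, 241]]
(np.int64(368), np.int64(167)) 240.63831052944676
(np.int64(418), np.int64(165)) 239.35157644259368
(np.int64(469), np.int64(162)) 238.42653182629388
```

```bash
python3 - <<'E'
from h import *
np.set_printoptions(precision=4,suppress=True)
B=[(.643,.0145),(.600,.0962),(.557,.178),(.514,.2595)]
raw=cv2.cvtColor(cv2.imread('pics/w14.png'),cv2.COLOR_BGR2GRAY).astype(float)
im=np.clip((raw-222)*10,0,255).astype(np.uint8)
im=cv2.GaussianBlur(cv2.resize(im,None,fx=3,fy=3,interpolation=cv2.INTER_CUBIC),(9,9),0)
for r0,r1 in ((12,17),(17,28)):
  c=cv2.HoughCircles(im,cv2.HOUGH_GRADIENT,1,40,param1=100,param2=16,minRadius=r0*3,maxRadius=r1*3)
  for c in ([] if c is None else c[0]/3):
    dd=[np.linalg.norm(at('wrist',c[0],c[1],.026)[:2]-np.array(b)) for b in B];k=int(np.argmin(dd))
    if min(dd)<.04: print(np.round(c,1),'bay',k+1,'fl',at('wrist',c[0],c[1],.026)[:2]-B[k],'top',at('wrist',c[0],c[1],.064)[:2]-B[k])
E
```

```text
[433.8 172.8  15.3] bay 3 fl [0.0001 0.0334] top [0.0036 0.0082]
[325.8 172.2  13.3] bay 1 fl [-0.0027  0.0153] top [-0.0054  0.0035]
[378.2 173.8  14. ] bay 2 fl [0.0022 0.0228] top [0.0023 0.0044]
[421.2 167.5  12.9] bay 3 fl [0.0016 0.0065] top [ 0.005  -0.0167]
[455.5 166.2  13. ] bay 4 fl [ 0.0158 -0.0191] top [ 0.0213 -0.0465]
[316.8 161.5  12.9] bay 1 fl [-0.0132 -0.0091] top [-0.015  -0.0192]
[407.2 165.5  12.6] bay 3 fl [ 0.0093 -0.0189] top [ 0.0121 -0.0402]
[470.2 164.8  12.4] bay 4 fl [0.0024 0.0039] top [ 0.0089 -0.0252]
[363.5 164.5  12.7] bay 2 fl [-0.0014 -0.0107] top [-0.001  -0.0266]
[417.2 166.2  21.9] bay 3 fl [ 0.0026 -0.0015] top [ 0.0059 -0.0242]
[466.2 165.8  23.7] bay 4 fl [ 0.0071 -0.0017] top [ 0.0132 -0.0303]
[367.5 168.2  21.5] bay 2 fl [ 0.0014 -0.0005] top [ 0.0016 -0.0172]
[318.5 165.5  19.1] bay 1 fl [-0.0079 -0.0029] top [-0.0102 -0.0134]
```

Flanges are all within about 8 mm of the bay centres and every check is met, so I'll hand in.

```bash
python3 -c "
from rig import robot
print(robot.hand_in())"
```

```text
the job is handed in; nothing more can be done
None
```

I handed the job in at about 65 s of robot time: all four loose dies stand in their own bays within about 8 mm of centre, the guard is fully down, the knob is screwed back to about 0.04 rad, and the gripper is clear. The hand-in returned no verdict.

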